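# Fetch the jar from behind the bottles

## Task

The low colour jar stands at the back of the wooden caddy, hemmed in by three tall bottles. First stand all three bottles upright in the steel side tray, then take the jar and stand it in the middle of the terracotta-faced tile, and only when it stands there put each bottle back upright on the spot in the caddy where it stood at the start. Keep bottles and jar upright all along and do not push the brush, the vial or the beaker about.

Things in the scene. Friction and masses are not known exactly. Their poses are not given: they have to be found in the camera images.
- caddy: Fixed wooden tray, 160 (x) by 190 (y) mm, yaw within 15 deg. Origin: centre of underside. Floor 5 mm above the table; rims 14 mm high, 6 thick, the +x (back) rim 34 high. Flush cork discs (54 mm) mark the places in its frame: jar (18, 0), bottles (18, 56), (18, -56), (-38, 0) mm; which bottle stands where varies. They stand too close and tall for a gripper to reach the jar between them.
- side_tray: Fixed empty bare-steel tray, 250 (x) by 100 (y) mm, turned up to 15 degrees. Origin: centre of its underside; its floor is 4 mm above the table, rims 10 mm high and 4 mm thick. It holds the three bottles in a row along its x, for example at x = -75, 0 and 75 mm.
- tile: Fixed ceramic tile with a terracotta face, 110 by 110 mm, its top 8 mm above the table. Origin: centre of its underside.
- dropper_bottle: Loose round amber glass bottle with a paper band, 44 mm in diameter and straight up to 96 mm, then a narrow black cap and a rubber bulb; 130 mm high in all, about 160 g. Origin: centre of its underside; z up.
- square_bottle: Loose square-section white plastic bottle, 38 by 38 mm (sides along its x and y), straight up to 104 mm, then a round cap of 30 mm; 128 mm high in all, about 180 g. Origin: centre of its underside; z up.
- nozzle_bottle: Loose round white plastic bottle, 40 mm in diameter and straight up to 98 mm, then a grey pointed cone nozzle; 130 mm high in all, about 130 g. Origin: centre of its underside; z up.
- jar: Loose low round jar, white ceramic of 44 mm diameter with a steel lid of 46 mm diameter from 22 mm height to its top at 36 mm; about 120 g. Origin: centre of its underside; z up.
- brush: Bystander: loose brush about 170 mm long lying on the table, about along x; lower than 30 mm. Leave alone.
- vial: Bystander: loose small amber vial, 26 mm in diameter, 58 mm high, standing on the table. Origin: centre of its underside. Leave alone.
- beaker: Bystander: loose empty grey plastic beaker, 72 mm wide, 85 mm high, standing at the far side of the table. Origin: centre of its underside. Leave alone.
Not all that is in view belongs to the job. What is meant by the jar is not green, and is the larger of those in its own colour.

How it is judged:
On the way, in this order (a step that is already met when the one before it is completed fails the run):
1. all three bottles stand upright in the side tray while the jar is still at its place in the caddy (x of dropper_bottle in the frame of side_tray between -0.107 and 0.107 m and y of dropper_bottle in the frame of side_tray between -0.032 and 0.032 m and z of dropper_bottle in the frame of side_tray between 0 and 0.009 m and angle between each of dropper_bottle, square_bottle, nozzle_bottle's own z axis and vertical below 0.1 rad and linear speed of each of dropper_bottle, square_bottle, nozzle_bottle below 0.03 m/s and x of square_bottle in the frame of side_tray between -0.107 and 0.107 m and y of square_bottle in the frame of side_tray between -0.032 and 0.032 m and z of square_bottle in the frame of side_tray between 0 and 0.009 m and x of nozzle_bottle in the frame of side_tray between -0.107 and 0.107 m and y of nozzle_bottle in the frame of side_tray between -0.032 and 0.032 m and z of nozzle_bottle in the frame of side_tray between 0 and 0.009 m and distance of jar from where it was at the start of the episode below 0.025 m), for 0.2 s.
2. the jar stands in the middle of the tile while the bottles still stand in the side tray (horizontal distance between jar and tile below 0.015 m and z of jar in the frame of tile between 0.004 and 0.012 m and angle between each of jar, dropper_bottle, square_bottle, nozzle_bottle's own z axis and vertical below 0.1 rad and linear speed of jar below 0.02 m/s and x of dropper_bottle in the frame of side_tray between -0.107 and 0.107 m and y of dropper_bottle in the frame of side_tray between -0.032 and 0.032 m and z of dropper_bottle in the frame of side_tray between 0 and 0.009 m and linear speed of each of dropper_bottle, square_bottle, nozzle_bottle below 0.03 m/s and x of square_bottle in the frame of side_tray between -0.107 and 0.107 m and y of square_bottle in the frame of side_tray between -0.032 and 0.032 m and z of square_bottle in the frame of side_tray between 0 and 0.009 m and x of nozzle_bottle in the frame of side_tray between -0.107 and 0.107 m and y of nozzle_bottle in the frame of side_tray between -0.032 and 0.032 m and z of nozzle_bottle in the frame of side_tray between 0 and 0.009 m), for 0.2 s.
At the end, for the whole second after the job is handed in: The jar stands upright on the tile, its centre within 15 mm of the tile's centre, and each bottle stands upright in the caddy within 15 mm of where it stood at the start; all at rest and released (horizontal distance between jar and tile below 0.015 m and z of jar in the frame of tile between 0.004 and 0.012 m and angle between each of jar, dropper_bottle, square_bottle, nozzle_bottle's own z axis and vertical below 0.1 rad and linear speed of each of jar, dropper_bottle, square_bottle, nozzle_bottle below 0.02 m/s and distance of each of dropper_bottle, square_bottle, nozzle_bottle from where it was at the start of the episode below 0.015 m); the robot touches nothing.
It fails at once if a bottle or the jar is tipped by more than about 35 degrees (angle between any of dropper_bottle, square_bottle, nozzle_bottle, jar's own z axis and vertical above 0.6 rad).
It fails at once if the brush, the vial or the beaker is pushed more than 25 mm (distance of any of brush, vial, beaker from where it was at the start of the episode above 0.025 m).
It also fails if it takes over 149 s, if anything falls off the work surface, if the arm or the gripper's body presses on something with over 40 N, if the wrist force passes 120 N, or if a joint passes its speed limit or range.

## Robot

A 6-joint arm with a two-finger parallel gripper is mounted at the origin on the work surface. World frame = base frame: x ahead of the robot, y to its left, z up, the work surface at z = 0. Lengths are in m, angles in rad, forces in N, time in s.
With the tool pointing down it reaches from about 0.3 to 0.775 m from the base axis. Payload 14.6 kg.
Tool frame: the origin (TCP) lies at the very end of the fingers, on their centre line; the grasp point (between the pads) lies 19 mm behind it; z points along the fingers, y is the line along which they close (so a half turn about z gives the same grasp; the last joint's range is limited). The gripper opens to 94 mm and grips with 3 to 60 N. Pads are 16 mm wide; open, the fingers measure 119 mm over their backs; the gripper's body (75 mm by 177 mm) begins 78 mm behind the grasp point.
Start: joints at [-1.332, 0.3, 1.521, -0, 1.321, -0.067], TCP at [0.166, -0.524, 0.175] pointing down, gripper open.
Joint ranges: [-3.03, 3.03], [-0.79, 2.21], [0.23, 2.52], [-1.04, 4.18], [0, 3.07], [-2.55, 2.55]. Speed limits (rad/s): [2.22, 2.22, 2.57, 3.14, 3.14, 3.14].

## Interface

Orientations are given as [roll, pitch, yaw] about the fixed x, y, z axes, in that order (R = Rz(yaw) Ry(pitch) Rx(roll)).
In Python, from station import ctrl, cams gives the robot as it stands. The module is installed in compiled form; this text tells all that it offers.
- The arm moves only by the tool arm_command, never from a script. Its argument "plan" is a list that holds one entry, the list of rows, each a list of 7 numbers: the shift along the tool's x, y, z in mm, then the turn, a rotation vector about the tool's x, y, z in rad, then the closure, from -1 (fully open) to 1 (shut). A call has 1 to 12 rows; each row is the pose to reach, as a shift and turn from the pose commanded when the call began, along the tool's axes at that moment; what a row does not reach only later rows make up. A row lasts 1/10 s, in which the tool goes at most 50 mm and 8.59 degrees, less where a joint would pass 70% of its speed; a pose out of reach is approached as far as the arm can. A call with a gripper value outside its range is refused whole. The fingers move at their own pace and stop on an object; "squeeze" is the grip in N (left out, the last holds). Time passes only in rows, so rows that repeat a pose let the fingers close. It gives the time, the measured TCP pose, the force, the opening and the grip force at its end, in the units of the state.
- ctrl.get_obs(): the state, without advancing time (a new reading comes with each control period).
- cams.camera(name): name is "side" or "top" or "wrist"; returns (picture, depth): 400x640x3 uint8, blue, green, red; 400x640 float32, m along the optical axis (not along the pixel's ray), 0 where there is no reading.
- cams.camera_info(name): a dict with "fx", "fy", "cx", "cy" (pixels), "dist_coeffs" ([k1, k2, p1, p2, k3] as OpenCV has them; the pictures are not rectified), "world_to_cam" (4x4, takes a point from world to camera coordinates). Camera axes: x right, y down, z forward; pixel columns grow to the right and rows downward; lengths in m; the calibration is good to about 2 mm. A picture is of the moment at which its call begins: read the wrist's pose just before it. camera_info takes no time and is no camera call; for the wrist camera it gives the pose at the moment of the call.
- ctrl.hand_in(): hands the job in; it is judged then, once.
The state is a dict: "time_s": time; "qpos": joint angles; "joint_vel": joint speeds; "tau": joint torques, N m; "ee_pos": TCP position; "eef_rot": TCP orientation; "force": force on the tool from outside, world axes, zero at the start; "moment": the same for the moment, N m; "grip_width": finger opening in m; "grip_force": force on a finger pad.
Only numpy, scipy, OpenCV 4.12 (cv2) and the standard library are available. Lean on these libraries where they do the work, as an engineer would, in place of code of your own. Each camera call takes 0.05 s, during which the arm holds its last target. There are 200 camera calls.

## Working session

There is one attempt and no reset: what is moved stays moved. The work goes in short steps, Python scripts to look and compute and a tool call to move; the robot and the scene stay as the last step left them, time stands still between calls to the robot, and variables do not carry over. Pictures are saved under pics/ and viewed, at most 14 in all, crops included, and the job is handed in when it is done.

Besides the shell and the picture viewer there is one more tool, called after "Request:" by a JSON object that holds its "api" and its "payload", one argument or row to a line. arm_command: Moves the arm, as the interface text tells. Its arguments: {"type":"object","properties":{"plan":{"type":"array"},"squeeze":{"type":"number"}},"required":["plan"]}

```bash
mkdir -p pics; cat > h.py <<'E'
import numpy as np, cv2, json
from station import ctrl, cams
def snap(n, f=None):
    info=cams.camera_info(n); im,d=cams.camera(n)
    if f: cv2.imwrite('pics/'+f,im); np.savez('pics/'+f+'.npz',im=im,d=d,**{k:np.array(v) for k,v in info.items()})
    return im,d,info
def load(f):
    z=np.load('pics/'+f+'.npz'); return z['im'],z['d'],{k:z[k] for k in z.files}
def K(i): return np.array([[i['fx'],0,i['cx']],[0,i['fy'],i['cy']],[0,0,1.]],float)
def ray(i,px):
    p=cv2.undistortPoints(np.array(px,float).reshape(-1,1,2),K(i),np.array(i['dist_coeffs'],float)).reshape(-1,2)
    T=np.linalg.inv(np.array(i['world_to_cam'])); d=np.c_[p,np.ones(len(p))]@T[:3,:3].T
    return T[:3,3],d
def onplane(i,px,z):
    o,d=ray(i,px); return o+d*((z-o[2])/d[:,2])[:,None]
def proj(i,P):
    T=np.array(i['world_to_cam']); r,_=cv2.Rodrigues(T[:3,:3])
    return cv2.projectPoints(np.array(P,float).reshape(-1,3),r,T[:3,3],K(i),np.array(i['dist_coeffs'],float))[0].reshape(-1,2)
def cloud(i,d):
    v,u=np.mgrid[:d.shape[0],:d.shape[1]]
    o,r=ray(i,np.c_[u.ravel(),v.ravel()]); P=o+r*d.ravel()[:,None]; P[d.ravel()==0]=np.nan
    return P.reshape(*d.shape,3)
E
python3 - <<'E'
from h import *
for n in ('top','side','wrist'):
    im,d,i=snap(n,n+'0.png'); T=np.linalg.inv(i['world_to_cam']); print(n,T[:3,3].round(3),T[:3,2].round(3),i['fx'],(d>0).mean())
o=ctrl.get_obs(); print(o)
E
```

```text
top [ 0.519 -0.011  0.975] [ 0.098 -0.001 -0.995] 381.3321361986782 0.9959609375
side [0.259 0.621 0.521] [ 0.416 -0.709 -0.57 ] 378.4463055116321 0.99584765625
wrist [ 0.233 -0.503  0.384] [-0.23  -0.072 -0.971] 289.25196961652557 0.9959375
{'time_s': 0.15, 'qpos': array([-1.33158234e+00,  3.00355685e-01,  1.52141373e+00, -1.03067012e-05,
        1.32071300e+00, -6.65910410e-02]), 'joint_vel': array([-0.00037734, -0.00157831, -0.00072343,  0.00042445, -0.00044599,
        0.00037394]), 'tau': array([ 7.86932142e-04, -5.31960618e+01, -3.52821672e+01,  7.08209351e-02,
        2.36158096e-02, -8.68317284e-05]), 'ee_pos': array([ 0.16552997, -0.52426738,  0.17482045]), 'eef_rot': array([-3.14070419e+00, -4.92450168e-05,  3.05807560e-01]), 'force': array([ 0.113862  , -0.48568885,  0.62884671]), 'moment': array([ 0.02928216, -0.00101385,  0.02287026]), 'grip_force': 0.0, 'grip_width': 0.09420177485818937}
```

View pics/top0.png

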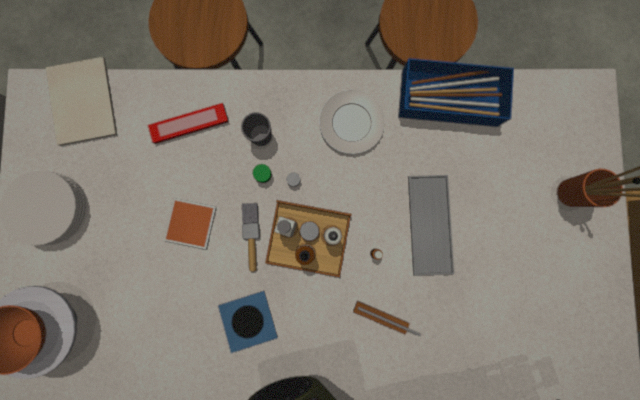

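View pics/side0.png

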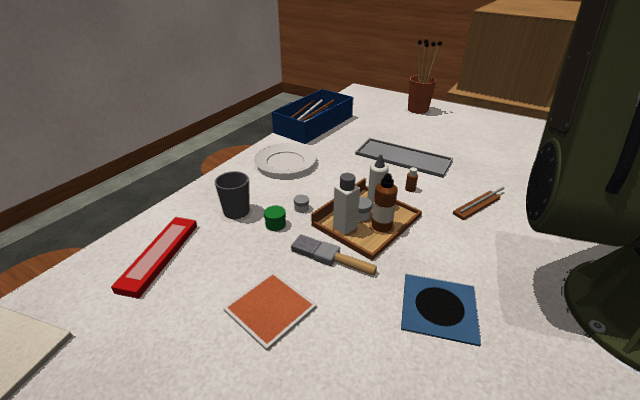

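Top view: the candidates for the jar are the grey-lidded jar in the caddy (310,232), the small grey-lidded jar (293,180) and the green jar (262,173). I choose (310,232), since it is the larger grey one. The square bottle is at (286,227), nozzle (333,236), dropper (305,255), steel tray (430,225), terracotta tile (190,224), vial (376,254), brush (250,235) and beaker (257,128). The side view agrees.

```bash
python3 - <<'E'
from h import *
a,da,ia=load('top0.png'); b,db,ib=load('side0.png')
c=np.hstack([cv2.resize(a[150:290,240:400],None,fx=2.5,fy=2.5,interpolation=3),cv2.resize(b[140:280,280:440],None,fx=2.5,fy=2.5,interpolation=3)])
cv2.imwrite('pics/crop0.png',c)
Pa=cloud(ia,da);Pb=cloud(ib,db)
print('table z top/side',np.nanmedian(Pa[300:330,300:340,2]),np.nanmedian(Pb[170:200,320:340,2]))
def rect(name,m,i,z,P):
    m=cv2.morphologyEx(m.astype(np.uint8),cv2.MORPH_OPEN,np.ones((3,3)))
    c=max(cv2.findContours(m,0,1)[0],key=cv2.contourArea)
    w=onplane(i,c.reshape(-1,2).astype(float),z); r=cv2.minAreaRect((w[:,:2]*1000).astype(np.float32))
    mm=np.zeros_like(m);cv2.drawContours(mm,[c],-1,1,-1);mm=cv2.erode(mm,np.ones((5,5)))
    print(name,np.round(r[0],1),np.round(r[1],1),round(r[2],2),'z med',np.nanmedian(P[mm>0][:,2]).round(4), cv2.contourArea(c))
for n,im,i,P,bx,tb in(('top',a,ia,Pa,(160,195,220,255),(400,165,460,285)),('side',b,ib,Pb,(210,260,330,360),(340,130,470,185))):
    h=cv2.cvtColor(im,cv2.COLOR_BGR2HSV).astype(int)
    def box(m,q): o=np.zeros(m.shape,bool);x0,y0,x1,y1=q;o[y0:y1,x0:x1]=m[y0:y1,x0:x1];return o
    rect(n+' tile face',box((h[...,1]>110)&((h[...,0]<15)|(h[...,0]>172)),bx),i,.008,P)
    rect(n+' tile all',box((P[...,2]>.005)&(P[...,2]<.03),bx),i,.008,P)
    rect(n+' tray',box(h[...,2]<135 if n=='top' else h[...,2]<150,tb),i,.010,P)
E
```

```text
table z top/side 0.0005621301436095072 0.00010620363155755541
top tile face [541.3 309.2] [97.3 97.1] 78.7 z med 0.0087 1417.5
top tile all [541.4 307.8] [110.4 109.4] 78.66 z med 0.0087 1788.0
top tray [ 537.8 -299.1] [253.1 104.5] 1.63 z med 0.0045 4007.5
side tile face [541.7 309.2] [99.  98.7] 78.38 z med 0.0082 2821.0
side tile all [540.8 310.5] [111.9 113.2] 78.5 z med 0.0081 3622.5
side tray [ 533.7 -252.6] [253.6 190.9] 1.42 z med 0.0039 1910.5
```

View pics/crop0.png

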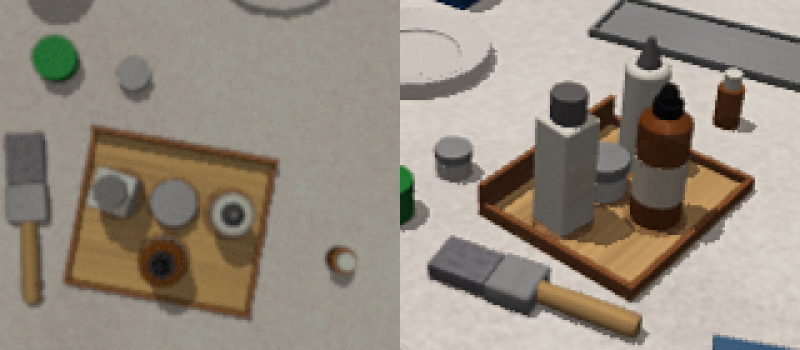

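Crop: the chosen jar, with the grey lid at crop (173,203), is larger than the small grey one at (133,73), so the choice holds. The square bottle sits back-left, the nozzle back-right and the dropper in front.

```bash
cat > bot.py <<'E'
from h import *
from scipy.optimize import least_squares
def fit(P,c0,R,z0,z1):
    P=P.reshape(-1,3);c=np.array(c0)
    for _ in range(4):
        q=P[(P[:,2]>z0)&(P[:,2]<z1)&(abs(np.hypot(*(P[:,:2]-c).T)-R)<.008)][:,:2]
        c=least_squares(lambda c:np.hypot(*(q-c).T)-R,c,loss='soft_l1',f_scale=.001).x
    return c,len(q),np.std(np.hypot(*(q-c).T)-R)
E
python3 - <<'E'
from bot import *
a,da,ia=load('top0.png'); b,db,ib=load('side0.png'); Pa=cloud(ia,da);Pb=cloud(ib,db)
# caddy outline from height map points
m=np.zeros(da.shape,np.uint8); h=cv2.cvtColor(a,cv2.COLOR_BGR2HSV).astype(int)
m[195:285,260:358]=((h[...,1]>70)|(Pa[...,2]>.02))[195:285,260:358]
m=cv2.morphologyEx(m,cv2.MORPH_CLOSE,np.ones((9,9)));m=cv2.morphologyEx(m,cv2.MORPH_OPEN,np.ones((3,3)))
c=max(cv2.findContours(m,0,1)[0],key=cv2.contourArea);w=onplane(ia,c.reshape(-1,2).astype(float),.014)
print('caddy',cv2.minAreaRect((w[:,:2]*1000).astype(np.float32)))
for n,P in(('top',Pa),('side',Pb)):
    for nm,u in(('sq',(286,227)),('jar',(310,232)),('noz',(333,236)),('drop',(305,255))):
        c=Pa[u[1],u[0],:2]; q=P.reshape(-1,3); q=q[np.hypot(*(q[:,:2]-c).T)<.032]; q=q[q[:,2]>.022]
        t=np.nanpercentile(q[:,2],99); k=q[q[:,2]>t-.012]
        print(n,nm,'topz',t.round(4),'cap c',((k[:,:2].min(0)+k[:,:2].max(0))/2).round(4),len(k),'pix',Pa[u[1],u[0]].round(4))
P=np.vstack([Pa.reshape(-1,3),Pb.reshape(-1,3)])
for n,P in(('side',Pb),('top',Pa)):
  print(n,'noz',fit(P,Pa[236,333,:2],.02,.03,.09),'drop',fit(P,Pa[255,305,:2],.022,.03,.088),'jar',fit(P,Pa[232,310,:2],.023,.024,.034))
# square: shoulder, front faces from side
q=Pb.reshape(-1,3);c=Pa[227,286,:2];q=q[(np.hypot(*(q[:,:2]-c).T)<.035)&(q[:,2]>.03)&(q[:,2]<.098)]
print('sq rect side',cv2.minAreaRect((q[:,:2]*1000).astype(np.float32)),len(q))
for nm,mk in(('side',Pb),('top',Pa)):
    q=mk.reshape(-1,3);q=q[(np.hypot(*(q[:,:2]-c).T)<.035)&(q[:,2]>.1)&(q[:,2]<.113)];print('sq shoulder',nm,cv2.minAreaRect((q[:,:2]*1000).astype(np.float32)),len(q),np.median(q[:,2]))
# vial, beaker, brush
for nm,u in(('vial',(376,254)),('beaker',(257,128)),('brush',(250,220)),('brushend',(252,268)),('knife',(385,317)),('smalljar',(293,180)),('green',(262,173)),('penbox',(455,90)),('pot',(585,190))): print(nm,Pa[u[1],u[0]].round(3))
E
```

```text
caddy ((504.52935791015625, 10.402725219726562), (191.3779754638672, 161.2571563720703), 79.47032928466797)
top sq topz 0.1362 cap c [0.532  0.0606] 143 pix [0.5297 0.0549 0.1343]
top jar topz 0.0716 cap c [0.488  0.0108] 5 pix [0.5188 0.0036 0.044 ]
top noz topz 0.1355 cap c [ 0.511  -0.0487] 30 pix [ 0.51   -0.0482  0.1353]
top drop topz 0.1366 cap c [0.4675 0.0153] 42 pix [0.4689 0.013  0.1354]
side sq topz 0.1338 cap c [0.5314 0.0608] 169 pix [0.5297 0.0549 0.1343]
side jar topz 0.0918 cap c [ 0.5128 -0.0275] 4 pix [0.5188 0.0036 0.044 ]
side noz topz 0.1326 cap c [ 0.51   -0.0464] 40 pix [ 0.51   -0.0482  0.1353]
side drop topz 0.1346 cap c [0.4664 0.0187] 58 pix [0.4689 0.013  0.1354]
side noz (array([ 0.5111182 , -0.04944264]), 195, np.float64(0.0010188680237690588)) drop (array([0.46707311, 0.01513028]), 502, np.float64(0.0008806292620926347)) jar (array([0.52278576, 0.00553488]), 41, np.float64(0.0009275504688556204))
top noz (array([ 0.51113873, -0.04897022]), 6, np.float64(8.601848220932933e-05)) drop (array([0.46701001, 0.01537513]), 20, np.float64(0.00023226557546568677)) jar (array([0.51875632, 0.00361827]), 0, np.float64(nan))
sq rect side ((522.383056640625, 58.242713928222656), (63.52682876586914, 35.97557067871094), 53.69917678833008) 694
sq shoulder side ((531.3809814453125, 63.24232482910156), (37.254764556884766, 38.861900329589844), 71.54975128173828) 188 0.10761472159033589
sq shoulder top ((532.137939453125, 60.87314987182617), (37.908931732177734, 37.06842041015625), 71.63196563720703) 127 0.10902215867296616
vial [ 0.467 -0.153  0.06 ]
beaker [0.788 0.142 0.006]
brush [0.549 0.154 0.02 ]
brushend [0.431 0.147 0.021]
knife [ 0.31  -0.181  0.009]
smalljar [0.649 0.047 0.026]
green [0.665 0.123 0.037]
penbox [ 0.878 -0.365  0.033]
pot [ 0.619 -0.652  0.067]
  ret = _var(a, axis=axis, dtype=dtype, out=out, ddof=ddof,
  arrmean = um.true_divide(arrmean, div, out=arrmean,
  ret = ret.dtype.type(ret / rcount)
```

```bash
cat > to.py <<'E'
import sys
from h import *
from scipy.spatial.transform import Rotation as R
def to(x,y,z,yaw=0):
    o=ctrl.get_obs(); A=R.from_euler('xyz',o['eef_rot']); B=R.from_euler('xyz',[np.pi,0,yaw])
    print('at',o['ee_pos'].round(4),o['eef_rot'].round(4),'shift mm',A.inv().apply((np.array([x,y,z])-o['ee_pos'])*1000).round(1),'turn',(A.inv()*B).as_rotvec().round(4),'t',o['time_s'])
if __name__=='__main__': to(*map(float,sys.argv[1:]))
E
python3 to.py .467 .0153 .200 0
```

```text
at [ 0.1655 -0.5243  0.1748] [-3.1407 -0.      0.3058] shift mm [ 449.9 -423.8  -24.8] turn [-9.000e-04  1.000e-04  3.058e-01] t 0.15
```

Request:
{"api": "arm_command", "payload": {
  "plan": [
    [[35,-33,-25,0,0,0.05,-1],[70,-66,-25,0,0,0.1,-1],[105,-99,-25,0,0,0.2,-1],[140,-132,-25,0,0,0.306,-1],[175,-165,-25,0,0,0.306,-1],[210,-198,-25,0,0,0.306,-1],[245,-231,-25,0,0,0.306,-1],[280,-264,-25,0,0,0.306,-1],[315,-297,-25,0,0,0.306,-1],[350,-330,-25,0,0,0.306,-1],[385,-363,-25,0,0,0.306,-1],[420,-396,-25,0,0,0.306,-1]]
  ],
  "squeeze": 30
}}

```text
time_s: 1.35
ee_pos: [0.4474, -0.0184, 0.2003]
eef_rot: [3.142, -0.0, -0.0]
force: [0.4, -1.4, -0.2]
grip_width: 0.0938
grip_force: 0.0
```

```bash
python3 to.py .467 .0153 .200 0
```

```text
at [ 0.4474 -0.0184  0.2003] [ 3.1415e+00 -3.0000e-04 -1.0000e-04] shift mm [ 19.6 -33.7   0.3] turn [ 0.0001 -0.0003 -0.0001] t 1.35
```

Request:
{"api": "arm_command", "payload": {
  "plan": [
    [[20,-35,0,0,0,0,-1],[20,-35,0,0,0,0,-1],[20,-35,40,0,0,0,-1],[20,-35,80,0,0,0,-1],[20,-35,115,0,0,0,-1],[20,-35,135,0,0,0,-1],[20,-35,144,0,0,0,-1],[20,-35,144,0,0,0,-1]]
  ]
}}

```text
time_s: 2.15
ee_pos: [0.4664, 0.0142, 0.0557]
eef_rot: [-3.142, 0.002, -0.001]
force: [0.7, 0.2, 0.7]
grip_width: 0.0937
grip_force: 0.0
```

```bash
python3 - <<'E'
from h import *
im,d,i=snap('side','side1.png'); cv2.imwrite('pics/c1.png',cv2.resize(im[60:290,260:520],None,fx=2.3,fy=2.3))
E
python3 to.py .467 .0153 .056 0
```

```text
at [0.467  0.0143 0.0567] [ 3.1416e+00 -2.0000e-04 -5.0000e-04] shift mm [-0.  -1.   0.7] turn [ 0.     -0.0002 -0.0005] t 2.2
```

View pics/c1.png

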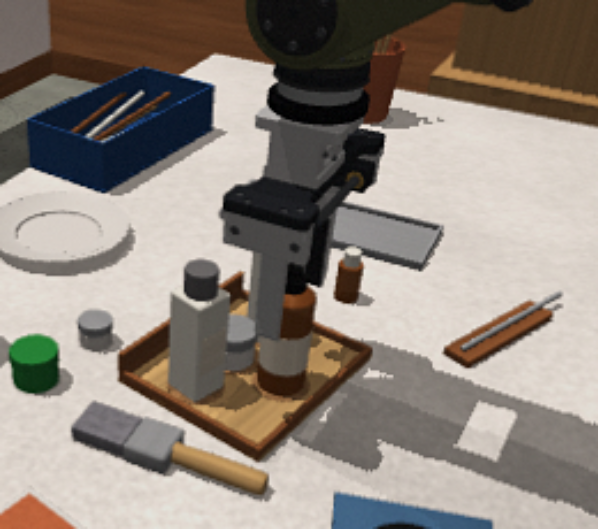

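The crop shows the fingers straddling the dropper bottle (crop 285,320), clear of the square bottle and the jar. Now I grip and lift.

Request:
{"api": "arm_command", "payload": {
  "plan": [
    [[0,-1,0,0,0,0,1],[0,-1,0,0,0,0,1],[0,-1,0,0,0,0,1],[0,-1,0,0,0,0,1],[0,-1,0,0,0,0,1],[0,-1,-10,0,0,0,1],[0,-1,-35,0,0,0,1],[0,-1,-70,0,0,0,1],[0,-1,-105,0,0,0,1],[0,-1,-135,0,0,0,1],[0,-1,-152,0,0,0,1],[0,-1,-155,0,0,0,1]]
  ],
  "squeeze": 30
}}

```text
time_s: 3.4
ee_pos: [0.4676, 0.0156, 0.2138]
eef_rot: [3.141, -0.004, -0.0]
force: [0.9, -0.5, 0.3]
grip_width: 0.0018
grip_force: 0.0
```

```bash
python3 to.py .463 -.301 .211 0
```

```text
at [0.4676 0.0156 0.2138] [ 3.1414e+00 -4.0000e-03 -2.0000e-04] shift mm [ -4.6 316.6   2.8] turn [ 0.0002 -0.004  -0.0002] t 3.4
```

The gripper closed on nothing, probably because the fingers were slower than my wait. I'll look.

```bash
python3 - <<'E'
from bot import *
im,d,i=snap('side','side2.png'); cv2.imwrite('pics/c2.png',cv2.resize(im[20:290,260:520],None,fx=2.2,fy=2.2))
Pb=cloud(i,d); q=Pb.reshape(-1,3)
print('noz',fit(Pb,(.5111,-.0494),.02,.03,.09),'drop',fit(Pb,(.467,.0153),.022,.03,.088),'low',fit(Pb,(.467,.0153),.022,.01,.04),'hi',fit(Pb,(.467,.0153),.022,.065,.092))
E
```

```text
noz (array([ 0.51101127, -0.04937442]), 193, np.float64(0.0009948251188413582)) drop (array([0.46697163, 0.0152022 ]), 497, np.float64(0.0009109997249840684)) low (array([0.46700299, 0.01506592]), 233, np.float64(0.0009444445174570524)) hi (array([0.46708638, 0.01478916]), 241, np.float64(0.000970166139417694))
```

View pics/c2.png

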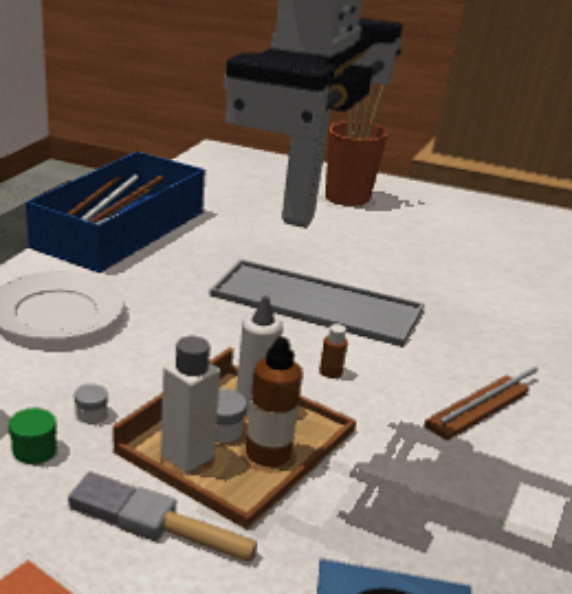

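Nothing moved: the dropper is still upright at (0.467, 0.015). I'll reopen fully at height, then descend, grip and confirm the hold before lifting.

Request:
{"api": "arm_command", "payload": {
  "plan": [
    [[0,0,0,0,0,0,-1],[0,0,0,0,0,0,-1],[0,0,0,0,0,0,-1],[0,0,0,0,0,0,-1],[0,0,0,0,0,0,-1],[0,0,0,0,0,0,-1],[0,0,0,0,0,0,-1],[0,0,0,0,0,0,-1],[0,0,0,0,0,0,-1],[0,0,0,0,0,0,-1]]
  ]
}}

```text
time_s: 4.45
ee_pos: [0.4669, 0.0156, 0.2113]
eef_rot: [3.142, -0.0, -0.0]
force: [-0.8, 0.3, 0.0]
grip_width: 0.0773
grip_force: 0.0
```

```bash
python3 to.py .467 .0152 .056 0
```

```text
at [0.4669 0.0156 0.2113] [ 3.1416e+00 -0.0000e+00 -2.0000e-04] shift mm [1.000e-01 4.000e-01 1.553e+02] turn [ 0.     -0.     -0.0002] t 4.45
```

Request:
{"api": "arm_command", "payload": {
  "plan": [
    [[0,0,20,0,0,0,-1],[0,0,55,0,0,0,-1],[0,0,95,0,0,0,-1],[0,0,130,0,0,0,-1],[0,0,150,0,0,0,-1],[0,0,155,0,0,0,1],[0,0,155,0,0,0,1],[0,0,155,0,0,0,1],[0,0,155,0,0,0,1],[0,0,155,0,0,0,1],[0,0,155,0,0,0,1],[0,0,155,0,0,0,1]]
  ],
  "squeeze": 30
}}

```text
time_s: 5.65
ee_pos: [0.467, 0.0157, 0.0566]
eef_rot: [-3.141, -0.001, -0.0]
force: [0.0, 1.9, 2.5]
grip_width: 0.0434
grip_force: 30.0
```

Request:
{"api": "arm_command", "payload": {
  "plan": [
    [[0,0,0,0,0,0,1],[0,0,0,0,0,0,1],[0,0,0,0,0,0,1]]
  ]
}}

```text
time_s: 5.95
ee_pos: [0.4671, 0.0157, 0.0565]
eef_rot: [-3.141, -0.001, -0.0]
force: [-0.8, 2.1, 4.7]
grip_width: 0.0432
grip_force: 30.0
```

Held at 43 mm with 30 N. Lifting and beginning the traverse.

Request:
{"api": "arm_command", "payload": {
  "plan": [
    [[0,0,-8,0,0,0,1],[0,0,-25,0,0,0,1],[0,0,-55,0,0,0,1],[0,0,-90,0,0,0,1],[0,0,-120,0,0,0,1],[0,0,-142,0,0,0,1],[0,0,-153,0,0,0,1],[0,6,-155,0,0,0,1],[-1,20,-155,0,0,0,1],[-2,45,-155,0,0,0,1],[-2,75,-155,0,0,0,1],[-2,105,-155,0,0,0,1]]
  ]
}}

```text
time_s: 7.15
ee_pos: [0.4641, -0.0906, 0.2098]
eef_rot: [-3.141, 0.002, 0.0]
force: [1.0, 0.5, -1.6]
grip_width: 0.043
grip_force: 30.0
```

```bash
python3 to.py .463 -.301 .211 0
```

```text
at [ 0.4641 -0.0906  0.2098] [-3.1411e+00  2.3000e-03  2.0000e-04] shift mm [ -1.1 210.4  -1.3] turn [-0.0005  0.0023  0.0002] t 7.15
```

Request:
{"api": "arm_command", "payload": {
  "plan": [
    [[0,30,0,0,0,0,1],[0,60,0,0,0,0,1],[0,90,0,0,0,0,1],[0,120,0,0,0,0,1],[0,150,0,0,0,0,1],[0,175,0,0,0,0,1],[0,195,0,0,0,0,1],[-1,207,0,0,0,0,1],[-1,210,3,0,0,0,1],[-1,210,15,0,0,0,1],[-1,210,40,0,0,0,1],[-1,210,70,0,0,0,1]]
  ]
}}

```text
time_s: 8.35
ee_pos: [0.464, -0.2985, 0.1402]
eef_rot: [3.141, -0.001, 0.001]
force: [1.0, -0.7, -2.8]
grip_width: 0.0431
grip_force: 30.0
```

Request:
{"api": "arm_command", "payload": {
  "plan": [
    [[0,0,25,0,0,0,1],[0,0,50,0,0,0,1],[0,0,68,0,0,0,1],[0,0,78,0,0,0,1],[0,0,82,0,0,0,1],[0,0,82,0,0,0,1],[0,0,82,0,0,0,1]]
  ]
}}

```text
time_s: 9.05
ee_pos: [0.4642, -0.2995, 0.06]
eef_rot: [3.141, -0.001, 0.0]
force: [-0.4, 0.5, -1.6]
grip_width: 0.043
grip_force: 30.0
```

```bash
python3 to.py .463 -.301 .056 0
```

```text
at [ 0.4642 -0.2995  0.06  ] [ 3.1409e+00 -1.0000e-03  0.0000e+00] shift mm [-1.2  1.5  4. ] turn [ 0.0007 -0.001   0.    ] t 9.05
```

Request:
{"api": "arm_command", "payload": {
  "plan": [
    [[-1,1,2,0,0,0,1],[-1,1,4,0,0,0,1],[-1,1,4,0,0,0,1],[-1,1,4,0,0,0,1]]
  ]
}}

```text
time_s: 9.45
ee_pos: [0.463, -0.3006, 0.0556]
eef_rot: [3.141, -0.001, -0.0]
force: [0.3, -1.0, 0.8]
grip_width: 0.0431
grip_force: 30.0
```

Request:
{"api": "arm_command", "payload": {
  "plan": [
    [[0,0,0,0,0,0,0.7],[0,0,0,0,0,0,0.4],[0,0,0,0,0,0,0.1],[0,0,0,0,0,0,-0.2],[0,0,0,0,0,0,-0.5],[0,0,0,0,0,0,-0.8],[0,0,0,0,0,0,-1],[0,0,0,0,0,0,-1],[0,0,0,0,0,0,-1],[0,0,0,0,0,0,-1],[0,0,0,0,0,0,-1],[0,0,0,0,0,0,-1]]
  ]
}}

```text
time_s: 10.65
ee_pos: [0.4628, -0.3004, 0.0552]
eef_rot: [-3.142, 0.0, -0.0]
force: [-0.0, -0.6, 0.1]
grip_width: 0.094
grip_force: 0.0
```

```bash
python3 to.py .511 -.0492 .211 0
```

```text
at [ 0.4628 -0.3004  0.0552] [-3.1416e+00  0.0000e+00 -2.0000e-04] shift mm [  48.1 -251.2 -155.8] turn [-0.      0.     -0.0002] t 10.65
```

Request:
{"api": "arm_command", "payload": {
  "plan": [
    [[0,0,-20,0,0,0,-1],[0,0,-65,0,0,0,-1],[0,0,-110,0,0,0,-1],[0,0,-145,0,0,0,-1],[2,-10,-156,0,0,0,-1],[9,-45,-156,0,0,0,-1],[17,-90,-156,0,0,0,-1],[26,-135,-156,0,0,0,-1],[35,-180,-156,0,0,0,-1],[42,-220,-156,0,0,0,-1],[47,-244,-156,0,0,0,-1],[48,-251,-156,0,0,0,-1]]
  ]
}}

```text
time_s: 11.85
ee_pos: [0.5108, -0.0469, 0.2104]
eef_rot: [-3.141, 0.001, 0.003]
force: [-0.2, -0.8, -0.6]
grip_width: 0.0939
grip_force: 0.0
```

```bash
python3 - <<'E'
from bot import *
im,d,i=snap('side','side3.png'); Pb=cloud(i,d)
print('noz',fit(Pb,(.5111,-.0494),.02,.03,.09),'drop',fit(Pb,(.463,-.301),.022,.03,.088),'hi',fit(Pb,(.463,-.301),.022,.07,.095),'lo',fit(Pb,(.463,-.301),.022,.015,.04))
E
python3 to.py .511 -.0492 .056 0
```

```text
noz (array([ 0.51113787, -0.04942869]), 410, np.float64(0.0010016528109941733)) drop (array([ 0.46331178, -0.30088219]), 350, np.float64(0.0013756244705512405)) hi (array([ 0.46337514, -0.30134938]), 155, np.float64(0.0014159784248811006)) lo (array([ 0.46324767, -0.30087748]), 138, np.float64(0.001190644989863831))
at [ 0.5107 -0.0474  0.2105] [-3.1412e+00  1.1000e-03  2.1000e-03] shift mm [  0.4   1.8 154.5] turn [-0.0004  0.0011  0.0021] t 11.9
```

The dropper stands upright at (0.463, -0.301). Next is the nozzle bottle.

Request:
{"api": "arm_command", "payload": {
  "plan": [
    [[0,1,20,0,0,0,-1],[0,1,55,0,0,0,-1],[0,1,95,0,0,0,-1],[0,1,130,0,0,0,-1],[0,1,150,0,0,0,-1],[0,1,155,0,0,0,-1],[0,1,155,0,0,0,-1]]
  ]
}}

```text
time_s: 12.6
ee_pos: [0.5105, -0.0511, 0.056]
eef_rot: [-3.141, 0.001, -0.001]
force: [-0.1, 0.2, 0.4]
grip_width: 0.0941
grip_force: 0.0
```

Request:
{"api": "arm_command", "payload": {
  "plan": [
    [[0,0,0,0,0,0,1],[0,0,0,0,0,0,1],[0,0,0,0,0,0,1],[0,0,0,0,0,0,1],[0,0,0,0,0,0,1],[0,0,0,0,0,0,1],[0,0,0,0,0,0,1],[0,0,0,0,0,0,1],[0,0,0,0,0,0,1],[0,0,0,0,0,0,1],[0,0,0,0,0,0,1]]
  ],
  "squeeze": 30
}}

```text
time_s: 13.7
ee_pos: [0.5109, -0.0504, 0.0563]
eef_rot: [3.142, 0.0, -0.0]
force: [0.6, -0.5, 0.1]
grip_width: 0.0392
grip_force: 29.9
```

Request:
{"api": "arm_command", "payload": {
  "plan": [
    [[0,0,-8,0,0,0,1],[0,0,-25,0,0,0,1],[0,0,-55,0,0,0,1],[0,0,-90,0,0,0,1],[0,0,-120,0,0,0,1],[0,0,-142,0,0,0,1],[0,0,-153,0,0,0,1],[1,6,-155,0,0,0,1],[2,20,-155,0,0,0,1],[5,45,-155,0,0,0,1],[8,75,-155,0,0,0,1],[11,105,-155,0,0,0,1]]
  ]
}}

```text
time_s: 14.9
ee_pos: [0.5213, -0.1573, 0.2097]
eef_rot: [-3.141, 0.002, -0.0]
force: [-0.5, 0.0, -1.4]
grip_width: 0.039
grip_force: 29.9
```

```bash
python3 to.py .538 -.299 .211 0
```

```text
at [ 0.5213 -0.1573  0.2097] [-3.1408e+00  2.3000e-03 -2.0000e-04] shift mm [ 16.8 141.7  -1.5] turn [-0.0008  0.0023 -0.0002] t 14.9
```

Request:
{"api": "arm_command", "payload": {
  "plan": [
    [[3,30,0,0,0,0,1],[7,60,0,0,0,0,1],[10,90,0,0,0,0,1],[13,115,0,0,0,0,1],[15,134,0,0,0,0,1],[16,142,0,0,0,0,1],[16,143,3,0,0,0,1],[16,143,15,0,0,0,1],[16,143,40,0,0,0,1],[16,143,70,0,0,0,1],[16,143,100,0,0,0,1],[16,143,120,0,0,0,1]]
  ]
}}

```text
time_s: 16.1
ee_pos: [0.5368, -0.2968, 0.0881]
eef_rot: [-3.14, 0.003, 0.001]
force: [-0.0, -0.4, -1.7]
grip_width: 0.0394
grip_force: 29.9
```

Request:
{"api": "arm_command", "payload": {
  "plan": [
    [[0,0,15,0,0,0,1],[0,0,25,0,0,0,1],[0,0,31,0,0,0,1],[0,0,33,0,0,0,1],[0,0,33,0,0,0,1],[0,0,33,0,0,0,1]]
  ]
}}

```text
time_s: 16.7
ee_pos: [0.5381, -0.2986, 0.059]
eef_rot: [3.141, -0.001, -0.0]
force: [0.1, -0.5, -1.2]
grip_width: 0.0394
grip_force: 29.9
```

```bash
python3 to.py .538 -.299 .0555 0
```

```text
at [ 0.5381 -0.2986  0.059 ] [ 3.141e+00 -1.000e-03 -2.000e-04] shift mm [-0.1  0.4  3.5] turn [ 0.0006 -0.001  -0.0002] t 16.7
```

Request:
{"api": "arm_command", "payload": {
  "plan": [
    [[0,0,2,0,0,0,1],[0,0,3,0,0,0,1],[0,0,3.5,0,0,0,1],[0,0,3.5,0,0,0,1]]
  ]
}}

```text
time_s: 17.1
ee_pos: [0.5381, -0.2985, 0.0552]
eef_rot: [3.141, -0.001, -0.0]
force: [-0.9, 1.4, 2.8]
grip_width: 0.0393
grip_force: 30.0
```

Request:
{"api": "arm_command", "payload": {
  "plan": [
    [[0,0,0,0,0,0,0.7],[0,0,0,0,0,0,0.4],[0,0,0,0,0,0,0.1],[0,0,0,0,0,0,-0.2],[0,0,0,0,0,0,-0.5],[0,0,0,0,0,0,-0.8],[0,0,0,0,0,0,-1],[0,0,0,0,0,0,-1],[0,0,0,0,0,0,-1],[0,0,0,0,0,0,-1],[0,0,0,0,0,0,-1]]
  ]
}}

```text
time_s: 18.2
ee_pos: [0.5378, -0.2984, 0.0548]
eef_rot: [3.142, 0.0, -0.0]
force: [0.3, 0.3, 0.5]
grip_width: 0.0941
grip_force: 0.0
```

```bash
python3 to.py .532 .0615 .211 -.321
```

```text
at [ 0.5378 -0.2984  0.0548] [ 3.1416e+00  0.0000e+00 -2.0000e-04] shift mm [  -5.9 -359.9 -156.2] turn [0.     0.     0.3208] t 18.2
```

Request:
{"api": "arm_command", "payload": {
  "plan": [
    [[0,0,-20,0,0,0,-1],[0,0,-65,0,0,0,-1],[0,0,-110,0,0,0,-1],[0,0,-148,0,0,0,-1],[0,-15,-156,0,0,0,-1],[-1,-60,-156,0,0,0.1,-1],[-2,-105,-156,0,0,0.2,-1],[-3,-150,-156,0,0,0.3,-1],[-4,-195,-156,0,0,0.32,-1],[-5,-240,-156,0,0,0.32,-1],[-5,-285,-156,0,0,0.32,-1],[-6,-325,-156,0,0,0.32,-1]]
  ]
}}

```text
time_s: 19.4
ee_pos: [0.5311, 0.029, 0.2101]
eef_rot: [3.141, 0.001, -0.32]
force: [0.8, -0.1, 0.1]
grip_width: 0.0938
grip_force: 0.0
```

```bash
python3 - <<'E'
from bot import *
im,d,i=snap('side','side4.png'); Pb=cloud(i,d)
print('noz hi',fit(Pb,(.538,-.2985),.02,.06,.095),'lo',fit(Pb,(.538,-.2985),.02,.015,.04),'drop',fit(Pb,(.463,-.301),.022,.03,.088),'jar',fit(Pb,(.5228,.0055),.023,.029,.039))
q=Pb.reshape(-1,3);q=q[(np.hypot(*(q[:,:2]-[.532,.061]).T)<.035)&(q[:,2]>.1)&(q[:,2]<.113)];print('sq shoulder',cv2.minAreaRect((q[:,:2]*1000).astype(np.float32)),len(q))
E
python3 to.py .532 .0615 .056 -.321
```

```text
noz hi (array([ 0.53860046, -0.29748097]), 182, np.float64(0.0015199311092225787)) lo (array([ 0.53808015, -0.29753259]), 121, np.float64(0.0015110534431704392)) drop (array([ 0.46346379, -0.30107662]), 344, np.float64(0.0014022000812838314)) jar (array([0.52255754, 0.00540926]), 48, np.float64(0.0008719567038252767))
sq shoulder ((531.0289306640625, 62.63944625854492), (38.085201263427734, 37.532569885253906), 69.5069808959961) 188
at [0.5309 0.0334 0.2101] [-3.1405e+00  1.3000e-03 -3.1680e-01] shift mm [ -7.5 -26.9 154.2] turn [-0.0011  0.0013  0.0042] t 19.45
```

Request:
{"api": "arm_command", "payload": {
  "plan": [
    [[-11,-33,0,0,0,0,-1],[-11,-33,0,0,0,0,-1],[-11,-33,0,0,0,0,-1]]
  ]
}}

```text
time_s: 19.75
ee_pos: [0.5315, 0.0617, 0.2101]
eef_rot: [3.141, 0.001, -0.319]
force: [-0.1, -1.0, 0.2]
grip_width: 0.0941
grip_force: 0.0
```

```bash
python3 to.py .532 .0615 .056 -.321
```

```text
at [0.5315 0.0617 0.2101] [ 3.1412e+00  8.0000e-04 -3.1880e-01] shift mm [  0.7  -0.  154.1] turn [0.0004 0.0008 0.0022] t 19.75
```

Request:
{"api": "arm_command", "payload": {
  "plan": [
    [[0,0,20,0,0,0,-1],[0,0,55,0,0,0,-1],[0,0,95,0,0,0,-1],[0,0,130,0,0,0,-1],[0,0,150,0,0,0,-1],[0,0,155,0,0,0,-1],[0,0,155,0,0,0,-1]]
  ]
}}

```text
time_s: 20.45
ee_pos: [0.5317, 0.0606, 0.0556]
eef_rot: [3.141, 0.001, -0.321]
force: [0.3, -0.8, -0.2]
grip_width: 0.0939
grip_force: 0.0
```

Request:
{"api": "arm_command", "payload": {
  "plan": [
    [[0,0,0,0,0,0,1],[0,0,0,0,0,0,1],[0,0,0,0,0,0,1],[0,0,0,0,0,0,1],[0,0,0,0,0,0,1],[0,0,0,0,0,0,1],[0,0,0,0,0,0,1],[0,0,0,0,0,0,1],[0,0,0,0,0,0,1],[0,0,0,0,0,0,1],[0,0,0,0,0,0,1]]
  ],
  "squeeze": 30
}}

```text
time_s: 21.55
ee_pos: [0.5318, 0.0614, 0.0557]
eef_rot: [-3.142, -0.0, -0.32]
force: [-0.3, 0.2, 0.1]
grip_width: 0.0378
grip_force: 30.0
```

```bash
python3 to.py .613 -.297 .056 .0
```

```text
at [0.5318 0.0614 0.0557] [-3.1416 -0.     -0.3203] shift mm [ 1.899e+02  3.146e+02 -3.000e-01] turn [-0.     -0.     -0.3203] t 21.55
```

Request:
{"api": "arm_command", "payload": {
  "plan": [
    [[0,0,-8,0,0,0,1],[0,0,-25,0,0,0,1],[0,0,-55,0,0,0,1],[0,0,-90,0,0,0,1],[0,0,-120,0,0,0,1],[0,0,-142,0,0,0,1],[0,0,-153,0,0,0,1],[3,5,-155,0,0,-0.03,1],[11,18,-155,0,0,-0.1,1],[24,40,-155,0,0,-0.17,1],[40,66,-155,0,0,-0.24,1],[55,92,-155,0,0,-0.3,1]]
  ]
}}

```text
time_s: 22.75
ee_pos: [0.5549, -0.0442, 0.2102]
eef_rot: [-3.141, 0.001, -0.017]
force: [0.1, 0.6, -1.0]
grip_width: 0.0378
grip_force: 30.0
```

Request:
{"api": "arm_command", "payload": {
  "plan": [
    [[0,0,0,0,0,-0.02,1],[0,0,0,0,0,-0.02,1],[0,0,0,0,0,-0.02,1]]
  ]
}}

```text
time_s: 23.05
ee_pos: [0.5548, -0.0426, 0.2105]
eef_rot: [-3.141, 0.001, -0.001]
force: [-0.2, 0.5, -1.7]
grip_width: 0.0376
grip_force: 30.0
```

```bash
python3 to.py .613 -.297 .211 .0
```

```text
at [ 0.5548 -0.0426  0.2105] [-3.1413e+00  7.0000e-04 -6.0000e-04] shift mm [ 58.3 254.4  -0.6] turn [-0.0003  0.0007 -0.0006] t 23.05
```

Request:
{"api": "arm_command", "payload": {
  "plan": [
    [[3,12,0,0,0,0,1],[8,35,0,0,0,0,1],[15,65,0,0,0,0,1],[22,95,0,0,0,0,1],[29,125,0,0,0,0,1],[36,155,0,0,0,0,1],[43,185,0,0,0,0,1],[50,215,0,0,0,0,1],[55,239,0,0,0,0,1],[58,251,0,0,0,0,1],[58,254,3,0,0,0,1],[58,254,15,0,0,0,1]]
  ]
}}

```text
time_s: 24.25
ee_pos: [0.6133, -0.2975, 0.1961]
eef_rot: [3.141, -0.002, -0.001]
force: [0.3, 0.7, -1.7]
grip_width: 0.0377
grip_force: 30.0
```

Request:
{"api": "arm_command", "payload": {
  "plan": [
    [[0,0,25,0,0,0,1],[0,0,55,0,0,0,1],[0,0,85,0,0,0,1],[0,0,110,0,0,0,1],[0,0,126,0,0,0,1],[0,0,135,0,0,0,1],[0,0,137,0,0,0,1],[0,0,137,0,0,0,1],[0,0,137,0,0,0,1]]
  ]
}}

```text
time_s: 25.15
ee_pos: [0.6136, -0.2975, 0.06]
eef_rot: [3.141, -0.002, -0.0]
force: [0.3, 0.1, -1.7]
grip_width: 0.0376
grip_force: 30.0
```

```bash
python3 to.py .613 -.297 .055 .0
```

```text
at [ 0.6136 -0.2975  0.06  ] [ 3.1407e+00 -1.7000e-03 -2.0000e-04] shift mm [-0.6 -0.5  5. ] turn [ 0.0009 -0.0017 -0.0002] t 25.15
```

Request:
{"api": "arm_command", "payload": {
  "plan": [
    [[0,0,2,0,0,0,1],[0,0,4,0,0,0,1],[0,0,5,0,0,0,1],[0,0,5,0,0,0,1],[0,0,5,0,0,0,1]]
  ]
}}

```text
time_s: 25.65
ee_pos: [0.6133, -0.2974, 0.0547]
eef_rot: [3.141, -0.001, -0.0]
force: [-1.3, 1.6, 5.1]
grip_width: 0.0375
grip_force: 30.0
```

Request:
{"api": "arm_command", "payload": {
  "plan": [
    [[0,0,0,0,0,0,0.7],[0,0,0,0,0,0,0.4],[0,0,0,0,0,0,0.1],[0,0,0,0,0,0,-0.2],[0,0,0,0,0,0,-0.5],[0,0,0,0,0,0,-0.8],[0,0,0,0,0,0,-1],[0,0,0,0,0,0,-1],[0,0,0,0,0,0,-1],[0,0,0,0,0,0,-1],[0,0,0,0,0,0,-1]]
  ]
}}

```text
time_s: 26.75
ee_pos: [0.613, -0.2973, 0.0537]
eef_rot: [-3.142, 0.0, -0.0]
force: [-1.3, -0.2, 0.4]
grip_width: 0.0937
grip_force: 0.0
```

```bash
python3 to.py .5225 .006 .211 0
```

```text
at [ 0.613  -0.2973  0.0537] [-3.1416e+00  0.0000e+00 -2.0000e-04] shift mm [ -90.6 -303.3 -157.3] turn [-0.      0.     -0.0002] t 26.75
```

Request:
{"api": "arm_command", "payload": {
  "plan": [
    [[0,0,-20,0,0,0,-1],[0,0,-65,0,0,0,-1],[0,0,-110,0,0,0,-1],[0,0,-148,0,0,0,-1],[-4,-15,-157,0,0,0,-1],[-16,-55,-157,0,0,0,-1],[-29,-97,-157,0,0,0,-1],[-42,-140,-157,0,0,0,-1],[-54,-182,-157,0,0,0,-1],[-67,-224,-157,0,0,0,-1],[-78,-260,-157,0,0,0,-1],[-86,-290,-157,0,0,0,-1]]
  ]
}}

```text
time_s: 27.95
ee_pos: [0.5257, -0.0051, 0.2102]
eef_rot: [-3.141, 0.001, 0.001]
force: [0.8, 0.3, -0.4]
grip_width: 0.0941
grip_force: 0.0
```

```bash
python3 - <<'E'
from bot import *
im,d,i=snap('side','side5.png'); Pb=cloud(i,d)
iw0=snap('wrist','wrist5.png')
cv2.imwrite('pics/c5.png',np.hstack([cv2.resize(im[60:290,240:480],None,fx=1.6,fy=1.6),cv2.resize(iw0[0],None,fx=.62,fy=.62)[:368] if 0 else cv2.resize(iw0[0],(416,368))]))
print('noz hi',fit(Pb,(.538,-.2985),.02,.06,.095),'lo',fit(Pb,(.538,-.2985),.02,.015,.04),'drop',fit(Pb,(.463,-.301),.022,.03,.088),'jar',fit(Pb,(.5228,.0055),.023,.029,.039))
q=Pb.reshape(-1,3);q=q[(np.hypot(*(q[:,:2]-[.613,-.297]).T)<.04)&(q[:,2]>.1)&(q[:,2]<.113)];print('sq shoulder',cv2.minAreaRect((q[:,:2]*1000).astype(np.float32)),len(q))
q=Pb.reshape(-1,3);q=q[(np.hypot(*(q[:,:2]-[.5225,.006]).T)<.035)&(q[:,2]>.037)&(q[:,2]<.05)];print('jar top side z',np.median(q[:,2]),cv2.minAreaRect((q[:,:2]*1000).astype(np.float32)))
Pw=cloud(iw0[2],iw0[1]);q=Pw.reshape(-1,3);q=q[(np.hypot(*(q[:,:2]-[.5225,.006]).T)<.035)&(q[:,2]>.035)&(q[:,2]<.05)];print('jar top wrist',len(q),np.median(q[:,2]) if len(q) else 0,cv2.minEnclosingCircle((q[:,:2]*1000).astype(np.float32)) if len(q) else 0)
E
python3 to.py .5225 .006 .211 0
```

```text
noz hi (array([ 0.53843803, -0.29728368]), 183, np.float64(0.0013915398816749952)) lo (array([ 0.53823878, -0.29761746]), 115, np.float64(0.0015858946503594634)) drop (array([ 0.46314687, -0.30106275]), 348, np.float64(0.001409877240330894)) jar (array([0.52236083, 0.00560416]), 82, np.float64(0.001075618015058594))
sq shoulder ((612.3079223632812, -294.82672119140625), (37.23482131958008, 40.35276794433594), 0.6444581151008606) 93
jar top side z 0.040834618291551106 ((522.0808715820312, 7.815916061401367), (43.348751068115234, 45.141937255859375), 57.210418701171875)
jar top wrist 903 0.04028613143492693 ((523.8805541992188, 7.276617527008057), 22.76546859741211)
at [ 0.5259 -0.0041  0.2104] [-3.1411e+00  5.0000e-04  3.2000e-03] shift mm [ -3.3 -10.1  -0.6] turn [-0.0005  0.0005  0.0032] t 28.05
```

View pics/c5.png

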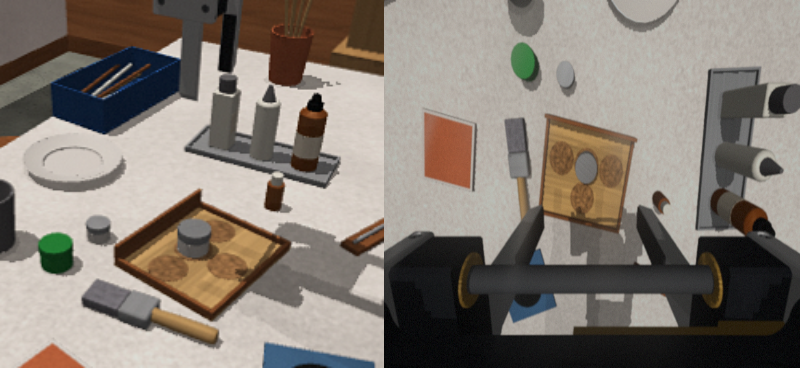

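Left panel: all three bottles stand upright in the steel tray, and the jar is free at about (195,238). Right panel (wrist): the grey-lidded jar at (586,167) between the bare cork discs. Jar top is 40.5 mm in both views.

Request:
{"api": "arm_command", "payload": {
  "plan": [
    [[-4,-13,0,0,0,0,-1],[-4,-13,10,0,0,0,-1],[-4,-13,50,0,0,0,-1],[-4,-13,95,0,0,0,-1],[-4,-13,130,0,0,0,-1],[-4,-13,140,0,0,0,-1],[-4,-13,140,0,0,0,-1],[-4,-13,140,0,0,0,-1]]
  ]
}}

```text
time_s: 28.85
ee_pos: [0.524, 0.0054, 0.0722]
eef_rot: [3.141, -0.002, -0.001]
force: [0.9, 0.6, -0.0]
grip_width: 0.0939
grip_force: 0.0
```

```bash
python3 to.py .5227 .0065 .0155 0
```

```text
at [0.524  0.0054 0.0722] [ 3.1415e+00 -1.9000e-03 -6.0000e-04] shift mm [-1.4 -1.1 56.7] turn [ 0.0001 -0.0019 -0.0006] t 28.85
```

Request:
{"api": "arm_command", "payload": {
  "plan": [
    [[-1,-1,15,0,0,0,-1],[-1,-1,35,0,0,0,-1],[-1,-1,50,0,0,0,-1],[-1,-1,56,0,0,0,-1],[-1,-1,56,0,0,0,-1],[-1,-1,56,0,0,0,-1]]
  ]
}}

```text
time_s: 29.45
ee_pos: [0.5229, 0.0066, 0.0161]
eef_rot: [3.141, -0.002, -0.0]
force: [0.0, 0.1, 0.7]
grip_width: 0.0942
grip_force: 0.0
```

Request:
{"api": "arm_command", "payload": {
  "plan": [
    [[0,0,0,0,0,0,1],[0,0,0,0,0,0,1],[0,0,0,0,0,0,1],[0,0,0,0,0,0,1],[0,0,0,0,0,0,1],[0,0,0,0,0,0,1],[0,0,0,0,0,0,1],[0,0,0,0,0,0,1],[0,0,0,0,0,0,1],[0,0,0,0,0,0,1]]
  ],
  "squeeze": 30
}}

```text
time_s: 30.45
ee_pos: [0.5221, 0.0067, 0.0147]
eef_rot: [-3.142, 0.0, -0.0]
force: [-0.1, 0.1, 0.8]
grip_width: 0.0176
grip_force: 0.0
```

```bash
python3 to.py .5413 .309 .12 0
```

```text
at [0.5221 0.0067 0.0147] [-3.1416e+00  0.0000e+00 -2.0000e-04] shift mm [  19.2 -302.3 -105.2] turn [-0.      0.     -0.0002] t 30.45
```

The grip closed past the jar. I'll look before doing anything else.

```bash
python3 - <<'E'
from bot import *
im,d,i=snap('side','side6.png'); Pb=cloud(i,d)
w=snap('wrist','wrist6.png'); t=snap('top','top6.png')
cv2.imwrite('pics/c6.png',np.hstack([cv2.resize(im[120:290,280:440],None,fx=2.5,fy=2.5),cv2.resize(w[0][80:280,80:560],(390,425))]))
print(ctrl.get_obs()['grip_width'],ctrl.get_obs()['grip_force'])
print('jar',fit(Pb,(.5228,.0055),.023,.029,.039))
E
```

```text
0.005745872801495301 0.0
jar (array([0.52229708, 0.00533804]), 75, np.float64(0.000791992246046508))
```

View pics/c6.png

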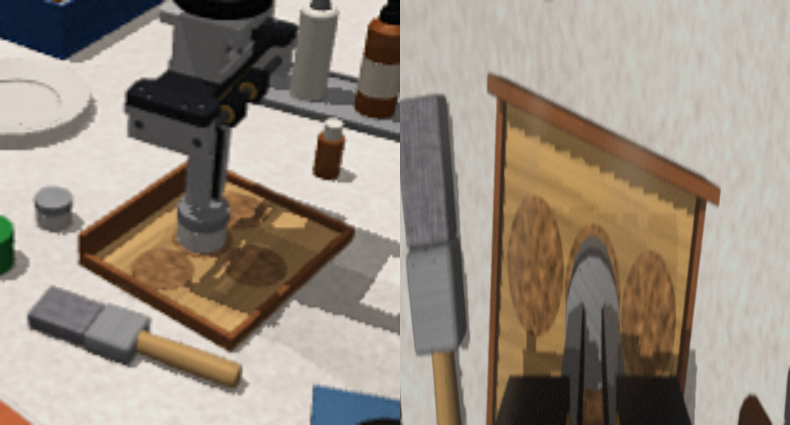

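```bash
python3 - <<'E'
from bot import *
o=ctrl.get_obs();print(o['ee_pos'],o['qpos'].round(3),o['force'])
for f in('side6.png','wrist6.png','top6.png'):
    im,d,i=load(f);P=cloud(i,d);print(f,np.linalg.inv(i['world_to_cam'])[:3,3].round(4))
    q=P.reshape(-1,3);s=q[(np.hypot(*(q[:,:2]-[.522,.006]).T)<.03)&(q[:,2]>.02)]
    print(np.histogram(s[:,2],bins=np.arange(.02,.16,.01)))
im,d,i=load('side6.png');P=cloud(i,d)
pt=proj(i,[o['ee_pos'],o['ee_pos']+[0,0,.03],[.522,.006,.0405]]);print('tcp px',pt.round(1))
u=int(pt[0][0])
for v in range(170,235,4):print(v,P[v,u].round(3),im[v,u])
im,d,i=load('side1.png');print('dropper grasp tcp px',proj(i,[[.467,.0142,.056],[.467,.068,.056],[.467,.062,.056]]))
E
```

```text
[0.52210429 0.00672473 0.01474787] [-0.057  0.433  1.75  -0.     0.959  1.514] [ 0.04514571 -0.48140745 -0.43055783]
side6.png [0.2591 0.6214 0.5214]
(array([ 63,  95, 127,  52,  61,  59,  66,  71,  29,  23,   2,   0,   2,
        19]), array([0.02, 0.03, 0.04, 0.05, 0.06, 0.07, 0.08, 0.09, 0.1 , 0.11, 0.12,
       0.13, 0.14, 0.15, 0.16]))
wrist6.png [0.5923 0.0075 0.2236]
(array([  77,  783, 1489,  234,  315,  328,  419,  423,  325,  300,  103,
        151,  214, 1956]), array([0.02, 0.03, 0.04, 0.05, 0.06, 0.07, 0.08, 0.09, 0.1 , 0.11, 0.12,
       0.13, 0.14, 0.15, 0.16]))
top6.png [ 0.5185 -0.0109  0.9748]
(array([0, 0, 0, 0, 0, 0, 0, 0, 0, 0, 0, 0, 0, 0]), array([0.02, 0.03, 0.04, 0.05, 0.06, 0.07, 0.08, 0.09, 0.1 , 0.11, 0.12,
       0.13, 0.14, 0.15, 0.16]))
tcp px [[360.4 211.5]
 [361.3 200.5]
 [361.3 201.9]]
170 [0.492 0.094 0.176] [18 16 16]
174 [0.493 0.091 0.166] [73 76 76]
178 [0.494 0.086 0.154] [52 50 51]
182 [0.493 0.087 0.146] [73 75 76]
186 [0.519 0.027 0.095] [70 73 73]
190 [0.519 0.025 0.084] [72 73 74]
194 [0.517 0.027 0.076] [73 72 74]
198 [0.518 0.025 0.064] [71 72 73]
202 [0.516 0.026 0.055] [71 72 73]
206 [0.518 0.022 0.041] [66 67 67]
210 [0.515 0.027 0.035] [55 55 55]
214 [0.515 0.025 0.023] [80 84 88]
218 [0.512 0.028 0.015] [80 84 89]
222 [0.511 0.029 0.005] [ 57  92 129]
226 [0.506 0.041 0.005] [ 91 143 183]
230 [0.5   0.052 0.004] [ 85 137 176]
234 [0.494 0.065 0.006] [ 51  82 105]
dropper grasp tcp px [[384.15554583 205.99463777]
 [373.32569523 219.9417142 ]
 [374.5878061  218.31586866]]
```

Measured from the side view, the closed fingertips are at z ≈ 0.045–0.05 above the jar lid while the reported TCP is 0.015. The true tips appear to sit about 30 mm above the reported TCP. The jar is untouched. I'll raise, open, and measure the tip offset properly.

Request:
{"api": "arm_command", "payload": {
  "plan": [
    [[0,0,-30,0,0,0,-1],[0,0,-65,0,0,0,-1],[0,0,-85,0,0,0,-1],[0,0,-85,0,0,0,-1],[0,0,-85,0,0,0,-1],[0,0,-85,0,0,0,-1],[0,0,-85,0,0,0,-1],[0,0,-85,0,0,0,-1],[0,0,-85,0,0,0,-1],[0,0,-85,0,0,0,-1],[0,0,-85,0,0,0,-1],[0,0,-85,0,0,0,-1]]
  ]
}}

```text
time_s: 31.8
ee_pos: [0.5221, 0.0067, 0.0997]
eef_rot: [-3.142, 0.0, -0.0]
force: [0.5, -0.0, -0.5]
grip_width: 0.0939
grip_force: 0.0
```

```bash
python3 - <<'E'
from bot import *
o=ctrl.get_obs();print(o['ee_pos'],o['grip_width'])
for n in('side','wrist'):
    im,d,i=snap(n,n+'7.png');P=cloud(i,d);q=P.reshape(-1,3)
    for s in(1,-1):
        k=q[(abs(q[:,0]-.522)<.02)&(abs(q[:,1]-.0067-s*.054)<.012)&(q[:,2]>.03)]
        print(n,s,len(k),np.histogram(k[:,2],bins=np.arange(.03,.24,.01))[0], np.percentile(k[:,2],[0,1,5]).round(4) if len(k) else '', k[k[:,2]<k[:,2].min()+.02].mean(0).round(4) if len(k) else '')
    if n=='side': print('tip px pred for tip=TCP',proj(i,[o['ee_pos']+[0,.054,0]]),'and +32',proj(i,[o['ee_pos']+[0,.054,.032]])); cv2.imwrite('pics/c7.png',cv2.resize(im[80:260,280:480],None,fx=3,fy=3))
E
```

```text
[0.52207905 0.00673095 0.09973746] 0.09385096306123385
side 1 1837 [ 0  0  0  0  0  0  0  0  0  0 21 50 50 56 49 60 57 59 32  0] [0.1314 0.1393 0.1548] [0.5193 0.062  0.1427]
side -1 485 [ 0  0  0  0  0  0  0  0  0  1 38 46 42 47 46 41 44 29 24 27] [0.1295 0.131  0.1361] [ 0.5201 -0.0422  0.1402]
tip px pred for tip=TCP [[351.16835285 191.52952193]] and +32 [[352.0294282  177.81705879]]
wrist 1 7008 [  0   0   0   0   0   0   0   0   0   7 179 240 289 344 444 515 484 399
 328 709] [0.1288 0.1342 0.1471] [0.5277 0.0565 0.1402]
wrist -1 6340 [  0   0   0   0   0   0   0   0   0   9 177 237 286 346 429 480 491 398
 324 594] [0.1287 0.1339 0.1457] [ 0.5276 -0.0421  0.1401]
```

View pics/c7.png

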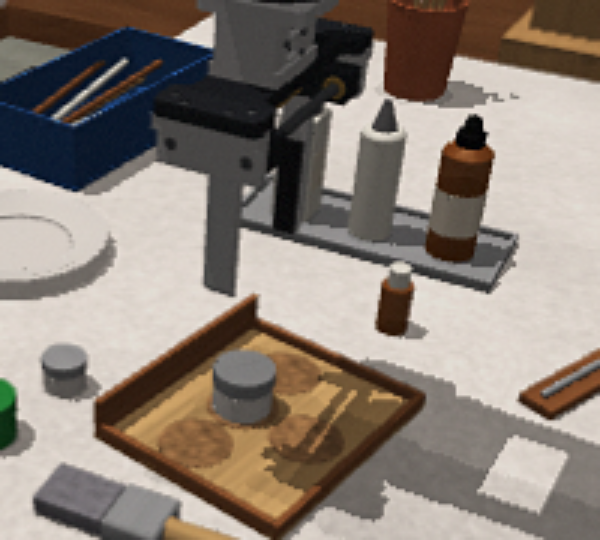

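The jar is clear and upright at crop (243,385), and the open fingertip ends at crop (220,290). Both cameras put the tips at 0.130 against a reported 0.0997, a constant +30 mm, laterally centred. For tips at 13 mm, the reported z must be -0.017.

Request:
{"api": "arm_command", "payload": {
  "plan": [
    [[0,0,20,0,0,0,-1],[0,0,50,0,0,0,-1],[0,0,80,0,0,0,-1],[0,0,95,0,0,0,-1],[0,0,104,0,0,0,-1],[0,0,110,0,0,0,-1],[0,0,114,0,0,0,-1],[0,0,116,0,0,0,-1],[0,0,116,0,0,0,-1]]
  ]
}}

```text
time_s: 32.8
ee_pos: [0.5223, 0.0067, -0.0159]
eef_rot: [3.142, -0.001, -0.0]
force: [-0.5, 0.2, -0.4]
grip_width: 0.0941
grip_force: 0.0
```

Request:
{"api": "arm_command", "payload": {
  "plan": [
    [[0,0,0,0,0,0,1],[0,0,0,0,0,0,1],[0,0,0,0,0,0,1],[0,0,0,0,0,0,1],[0,0,0,0,0,0,1],[0,0,0,0,0,0,1],[0,0,0,0,0,0,1],[0,0,0,0,0,0,1],[0,0,0,0,0,0,1],[0,0,0,0,0,0,1]]
  ],
  "squeeze": 30
}}

```text
time_s: 33.8
ee_pos: [0.5221, 0.0067, -0.0163]
eef_rot: [-3.142, 0.0, -0.0]
force: [0.6, -0.5, 0.3]
grip_width: 0.0453
grip_force: 30.0
```

```bash
python3 to.py .5413 .309 .09 0
```

```text
at [ 0.5221  0.0067 -0.0163] [-3.1416e+00  0.0000e+00 -2.0000e-04] shift mm [  19.1 -302.3 -106.2] turn [-0.      0.     -0.0002] t 33.8
```

Held at 45.3 mm (the lid). Lifting and carrying it to the tile.

Request:
{"api": "arm_command", "payload": {
  "plan": [
    [[0,0,-8,0,0,0,1],[0,0,-25,0,0,0,1],[0,0,-55,0,0,0,1],[0,0,-82,0,0,0,1],[0,0,-98,0,0,0,1],[1,-8,-104,0,0,0,1],[2,-28,-105,0,0,0,1],[4,-55,-105,0,0,0,1],[5,-85,-105,0,0,0,1],[7,-115,-105,0,0,0,1],[9,-145,-105,0,0,0,1],[11,-175,-105,0,0,0,1]]
  ]
}}

```text
time_s: 35.0
ee_pos: [0.5325, 0.1834, 0.0882]
eef_rot: [3.141, 0.001, -0.0]
force: [-0.2, -0.2, -1.6]
grip_width: 0.0457
grip_force: 30.0
```

Request:
{"api": "arm_command", "payload": {
  "plan": [
    [[2,-30,0,0,0,0,1],[4,-60,0,0,0,0,1],[6,-88,0,0,0,0,1],[7,-109,0,0,0,0,1],[8,-122,0,0,0,0,1],[8,-127,3,0,0,0,1],[8,-127,15,0,0,0,1],[8,-127,40,0,0,0,1],[8,-127,65,0,0,0,1],[8,-127,83,0,0,0,1],[8,-127,92,0,0,0,1],[8,-127,94,0,0,0,1]]
  ]
}}

```text
time_s: 36.2
ee_pos: [0.5407, 0.3077, -0.0066]
eef_rot: [3.141, 0.002, -0.001]
force: [0.4, 0.4, -0.7]
grip_width: 0.0451
grip_force: 30.0
```

```bash
python3 - <<'E'
from bot import *
t=snap('side','side8.png')
for z in (.008,): pass
im,d,i=t;P=cloud(i,d);q=P.reshape(-1,3);c=np.array(ctrl.get_obs()['ee_pos'][:2])
k=q[(np.hypot(*(q[:,:2]-c).T)<.03)&(q[:,2]>.012)&(q[:,2]<.06)]
print('jar',fit(P,c,.022,.02,.034),np.histogram(k[:,2],bins=np.arange(.01,.065,.005))[0])
E
python3 to.py .5413 .309 -.0123 0
```

```text
jar (array([0.54095767, 0.30599482]), 122, np.float64(0.001991077361081304)) [  0  28  33  52  44  35  49 108 327  24]
at [ 0.541   0.3081 -0.0058] [ 3.1412e+00  8.0000e-04 -8.0000e-04] shift mm [ 0.3 -0.9  6.5] turn [ 0.0004  0.0008 -0.0008] t 36.25
```

Request:
{"api": "arm_command", "payload": {
  "plan": [
    [[0,-1,3,0,0,0,1],[0,-1,5,0,0,0,1],[0,-1,6.5,0,0,0,1],[0,-1,6.5,0,0,0,1],[0,-1,6.5,0,0,0,1]]
  ]
}}

```text
time_s: 36.75
ee_pos: [0.5412, 0.3098, -0.0116]
eef_rot: [-3.141, -0.0, -0.0]
force: [-0.1, 0.9, -0.9]
grip_width: 0.0454
grip_force: 30.0
```

```bash
python3 to.py .5413 .309 -.0128 0
```

```text
at [ 0.5412  0.3098 -0.0116] [-3.1415e+00 -2.0000e-04 -1.0000e-04] shift mm [0.1 0.8 1.2] turn [-0.0001 -0.0002 -0.0001] t 36.75
```

Not yet in contact, so I go 1.5 mm lower, then release.

Request:
{"api": "arm_command", "payload": {
  "plan": [
    [[0,0.5,1,0,0,0,1],[0,0.5,1.5,0,0,0,1],[0,0.5,1.5,0,0,0,1]]
  ]
}}

```text
time_s: 37.05
ee_pos: [0.5412, 0.3092, -0.0132]
eef_rot: [3.142, -0.0, -0.0]
force: [0.5, -0.5, -0.7]
grip_width: 0.045
grip_force: 30.0
```

Request:
{"api": "arm_command", "payload": {
  "plan": [
    [[0,0,0,0,0,0,0.7],[0,0,0,0,0,0,0.4],[0,0,0,0,0,0,0.1],[0,0,0,0,0,0,-0.2],[0,0,0,0,0,0,-0.5],[0,0,0,0,0,0,-0.8],[0,0,0,0,0,0,-1],[0,0,0,0,0,0,-1],[0,0,0,0,0,0,-1],[0,0,0,0,0,0,-1],[0,0,0,0,0,0,-1]]
  ]
}}

```text
time_s: 38.15
ee_pos: [0.5411, 0.3093, -0.0132]
eef_rot: [-3.142, 0.0, -0.0]
force: [-0.3, -0.4, -0.3]
grip_width: 0.0938
grip_force: 0.0
```

Request:
{"api": "arm_command", "payload": {
  "plan": [
    [[0,0,-15,0,0,0,-1],[0,0,-55,0,0,0,-1],[0,0,-100,0,0,0,-1],[0,0,-150,0,0,0,-1],[0,0,-195,0,0,0,-1],[0,30,-215,0,0,0,-1],[0,75,-220,0,0,0,-1],[0,120,-220,0,0,0,-1],[0,165,-220,0,0,0,-1],[0,205,-220,0,0,0,-1],[0,230,-220,0,0,0,-1],[0,230,-220,0,0,0,-1]]
  ]
}}

```text
time_s: 39.35
ee_pos: [0.5411, 0.0767, 0.2081]
eef_rot: [3.141, -0.001, -0.003]
force: [-0.5, 0.8, -0.2]
grip_width: 0.0939
grip_force: 0.0
```

```bash
python3 - <<'E'
from bot import *
im,d,i=snap('side','side9.png'); P=cloud(i,d)
t=snap('top','top9.png'); Pt=cloud(t[2],t[1])
print('jar',fit(P,(.5413,.309),.022,.014,.028))
for n,Q in(('side',P),('top',Pt)):
    q=Q.reshape(-1,3);k=q[(np.hypot(*(q[:,:2]-[.5413,.309]).T)<.04)&(q[:,2]>.038)&(q[:,2]<.06)]
    print(n,len(k),np.median(k[:,2]) if len(k) else '',cv2.minEnclosingCircle((k[:,:2]*1000).astype(np.float32)) if len(k) else '')
cv2.imwrite('pics/c9.png',np.hstack([cv2.resize(im[130:370,210:450],None,fx=1.5,fy=1.5),cv2.resize(t[0][130:370,140:480],None,fx=1.3,fy=1.5)]))
print('noz',fit(P,(.5384,-.2974),.02,.02,.095),'drop',fit(P,(.463,-.301),.022,.03,.095),'hi',fit(P,(.463,-.301),.022,.07,.1))
E
python3 to.py .6125 -.2973 .19 0
```

```text
jar (array([0.54147375, 0.30751798]), 150, np.float64(0.0005518853273489317))
side 551 0.044219723198447414 ((540.4447631835938, 307.99462890625), 23.62371253967285)
top 189 0.04469029643440081 ((541.0050659179688, 308.4003601074219), 22.212657928466797)
noz (array([ 0.53834046, -0.29749189]), 377, np.float64(0.0013167244297409095)) drop (array([ 0.46327135, -0.30087114]), 394, np.float64(0.001402522879786111)) hi (array([ 0.46312161, -0.30117778]), 176, np.float64(0.0014040152405495176))
at [0.5411 0.0793 0.2077] [-3.1413e+00 -1.0000e-03 -1.1000e-03] shift mm [ 71.8 376.5  17.7] turn [-0.0003 -0.001  -0.0011] t 39.45
```

View pics/c9.png

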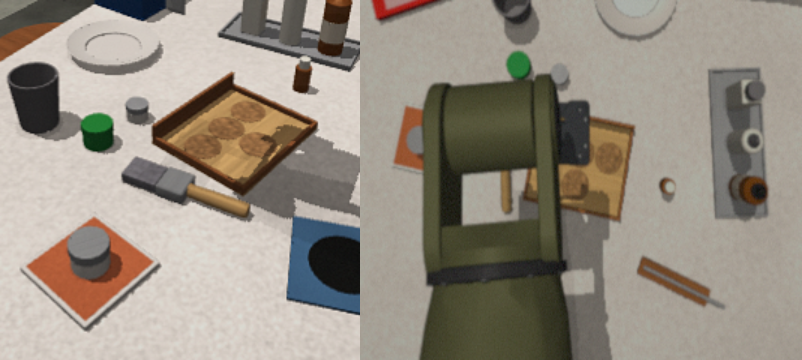

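Left panel: the jar stands upright in the middle of the tile at (88,250), about 1 mm off centre. Right panel: the bottles stand in the tray at (748,92), (748,140) and (750,190). Now I return them, square first.

Request:
{"api": "arm_command", "payload": {
  "plan": [
    [[3,15,0,0,0,0,-1],[11,60,0,0,0,0,-1],[20,105,0,0,0,0,-1],[29,150,0,0,0,0,-1],[37,195,0,0,0,0,-1],[46,240,0,0,0,0,-1],[55,285,0,0,0,0,-1],[63,330,0,0,0,0,-1],[69,362,0,0,0,0,-1],[72,376,0,0,0,0,-1],[72,376,0,0,0,0,-1],[72,376,0,0,0,0,-1]]
  ]
}}

```text
time_s: 40.65
ee_pos: [0.6131, -0.2961, 0.2065]
eef_rot: [-3.141, 0.0, 0.0]
force: [0.4, -0.3, -0.2]
grip_width: 0.094
grip_force: 0.0
```

```bash
python3 to.py .613 -.2973 .035 0
```

```text
at [ 0.6131 -0.2961  0.2065] [-3.1412e+00  4.0000e-04  5.0000e-04] shift mm [ -0.    1.2 171.5] turn [-0.0004  0.0004  0.0005] t 40.65
```

Request:
{"api": "arm_command", "payload": {
  "plan": [
    [[0,1,20,0,0,0,-1],[0,1,60,0,0,0,-1],[0,1,100,0,0,0,-1],[0,1,140,0,0,0,-1],[0,1,164,0,0,0,-1],[0,1,171,0,0,0,-1],[0,1,171,0,0,0,-1],[0,1,171,0,0,0,-1]]
  ]
}}

```text
time_s: 41.45
ee_pos: [0.6139, -0.2977, 0.0378]
eef_rot: [3.14, -0.002, 0.0]
force: [-0.3, -0.3, 0.4]
grip_width: 0.0942
grip_force: 0.0
```

Request:
{"api": "arm_command", "payload": {
  "plan": [
    [[0,0,0,0,0,0,1],[0,0,0,0,0,0,1],[0,0,0,0,0,0,1],[0,0,0,0,0,0,1],[0,0,0,0,0,0,1],[0,0,0,0,0,0,1],[0,0,0,0,0,0,1],[0,0,0,0,0,0,1],[0,0,0,0,0,0,1],[0,0,0,0,0,0,1],[0,0,0,0,0,0,1]]
  ],
  "squeeze": 30
}}

```text
time_s: 42.55
ee_pos: [0.613, -0.2978, 0.0357]
eef_rot: [-3.142, 0.0, -0.0]
force: [0.6, 0.2, -0.5]
grip_width: 0.0381
grip_force: 30.0
```

```bash
python3 to.py .5318 .0614 .036 -.321
```

```text
at [ 0.613  -0.2978  0.0357] [-3.1415e+00  0.0000e+00 -2.0000e-04] shift mm [-8.130e+01 -3.592e+02 -2.000e-01] turn [-0.      0.      0.3208] t 42.55
```

Request:
{"api": "arm_command", "payload": {
  "plan": [
    [[0,0,-8,0,0,0,1],[0,0,-25,0,0,0,1],[0,0,-55,0,0,0,1],[0,0,-80,0,0,0,1],[0,0,-96,0,0,0,1],[-2,-8,-100,0,0,0,1],[-6,-27,-100,0,0,0.05,1],[-13,-56,-100,0,0,0.1,1],[-20,-88,-100,0,0,0.15,1],[-27,-120,-100,0,0,0.2,1],[-34,-152,-100,0,0,0.25,1],[-42,-184,-100,0,0,0.32,1]]
  ]
}}

```text
time_s: 43.75
ee_pos: [0.5701, -0.112, 0.1357]
eef_rot: [-3.142, 0.0, -0.322]
force: [1.1, 1.1, -1.2]
grip_width: 0.0383
grip_force: 30.0
```

```bash
python3 to.py .5318 .0614 .136 -.321
```

```text
at [ 0.5701 -0.112   0.1357] [-3.1415e+00  4.0000e-04 -3.2220e-01] shift mm [ -91.3 -152.3   -0.3] turn [-0.0001  0.0004 -0.0012] t 43.75
```

Request:
{"api": "arm_command", "payload": {
  "plan": [
    [[-17,-29,0,0,0,0,1],[-34,-57,0,0,0,0,1],[-51,-85,0,0,0,0,1],[-68,-113,0,0,0,0,1],[-81,-135,0,0,0,0,1],[-89,-148,0,0,0,0,1],[-91,-152,0,0,0,0,1],[-91,-152,10,0,0,0,1],[-91,-152,35,0,0,0,1],[-91,-152,65,0,0,0,1],[-91,-152,87,0,0,0,1],[-91,-152,93,0,0,0,1]]
  ]
}}

```text
time_s: 44.95
ee_pos: [0.5311, 0.058, 0.0398]
eef_rot: [3.14, 0.004, -0.321]
force: [-0.9, 0.3, -1.3]
grip_width: 0.0378
grip_force: 30.0
```

Request:
{"api": "arm_command", "payload": {
  "plan": [
    [[0,0,0,0,0,0,1],[0,0,1,0,0,0,1],[0,0,1,0,0,0,1]]
  ]
}}

```text
time_s: 45.25
ee_pos: [0.5332, 0.059, 0.0427]
eef_rot: [-3.141, -0.002, -0.32]
force: [-0.4, -0.1, -1.1]
grip_width: 0.0378
grip_force: 30.0
```

```bash
python3 to.py .5318 .0614 .0367 -.321
```

```text
at [0.5332 0.059  0.0427] [-3.141e+00 -1.600e-03 -3.204e-01] shift mm [-2.1 -1.9  6. ] turn [-0.0006 -0.0016  0.0006] t 45.25
```

Request:
{"api": "arm_command", "payload": {
  "plan": [
    [[-2,-2,2,0,0,0,1],[-2,-2,4,0,0,0,1],[-2,-2,5,0,0,0,1],[-2,-2,5,0,0,0,1],[-2,-2,5,0,0,0,1]]
  ]
}}

```text
time_s: 45.75
ee_pos: [0.5313, 0.0617, 0.0368]
eef_rot: [3.142, 0.0, -0.32]
force: [0.2, 0.8, -1.7]
grip_width: 0.038
grip_force: 30.0
```

```bash
python3 to.py .5318 .0614 .0367 -.321
```

```text
at [0.5313 0.0617 0.0368] [ 3.1416  0.     -0.3202] shift mm [0.6 0.1 0.1] turn [0.     0.     0.0008] t 45.75
```

Request:
{"api": "arm_command", "payload": {
  "plan": [
    [[0,0,0.6,0,0,0,1],[0,0,0.6,0,0,0,1],[0,0,0.6,0,0,0,0.7],[0,0,0.6,0,0,0,0.4],[0,0,0.6,0,0,0,0.1],[0,0,0.6,0,0,0,-0.2],[0,0,0.6,0,0,0,-0.5],[0,0,0.6,0,0,0,-0.8],[0,0,0.6,0,0,0,-1],[0,0,0.6,0,0,0,-1],[0,0,0.6,0,0,0,-1],[0,0,0.6,0,0,0,-1]]
  ]
}}

```text
time_s: 46.95
ee_pos: [0.5313, 0.0617, 0.0362]
eef_rot: [-3.142, -0.0, -0.32]
force: [-0.8, -0.5, -1.0]
grip_width: 0.093
grip_force: 0.0
```

Request:
{"api": "arm_command", "payload": {
  "plan": [
    [[0,0,0,0,0,0,-1],[0,0,-15,0,0,0,-1],[0,0,-55,0,0,0,-1],[0,0,-100,0,0,0,-1],[0,0,-145,0,0,0,-1],[0,0,-168,0,0,0,-1],[0,0,-170,0,0,-0.1,-1],[0,0,-170,0,0,-0.2,-1],[0,0,-170,0,0,-0.32,-1],[0,0,-170,0,0,-0.32,-1],[0,0,-170,0,0,-0.32,-1]]
  ]
}}

```text
time_s: 48.05
ee_pos: [0.5312, 0.0617, 0.2061]
eef_rot: [-3.142, 0.0, -0.004]
force: [-0.3, -0.2, 0.9]
grip_width: 0.094
grip_force: 0.0
```

```bash
python3 to.py .538 -.298 .207 0
```

```text
at [0.5312 0.0617 0.2061] [-3.1416e+00  1.0000e-04 -3.6000e-03] shift mm [  8.1 359.7  -0.9] turn [-0.      0.0001 -0.0036] t 48.05
```

Request:
{"api": "arm_command", "payload": {
  "plan": [
    [[0,15,0,0,0,0,-1],[1,60,0,0,0,0,-1],[2,105,0,0,0,0,-1],[3,150,0,0,0,0,-1],[4,195,0,0,0,0,-1],[5,240,0,0,0,0,-1],[6,285,0,0,0,0,-1],[7,325,0,0,0,0,-1],[8,350,0,0,0,0,-1],[8,360,0,0,0,0,-1],[8,360,0,0,0,0,-1],[8,360,0,0,0,0,-1]]
  ]
}}

```text
time_s: 49.25
ee_pos: [0.5392, -0.2976, 0.2062]
eef_rot: [-3.141, 0.0, -0.0]
force: [-0.8, -0.1, 0.3]
grip_width: 0.0938
grip_force: 0.0
```

```bash
python3 - <<'E'
from bot import *
im,d,i=snap('side','side10.png'); P=cloud(i,d)
for c in((.532,.061),):
    q=P.reshape(-1,3);q=q[(np.hypot(*(q[:,:2]-c).T)<.035)&(q[:,2]>.1)&(q[:,2]<.113)];print('sq shoulder',cv2.minAreaRect((q[:,:2]*1000).astype(np.float32)),len(q),np.median(q[:,2]))
E
python3 to.py .538 -.298 .035 0
```

```text
sq shoulder ((530.6408081054688, 62.00941467285156), (38.16022872924805, 38.22934341430664), 73.30179595947266) 190 0.10762427558761867
at [ 0.5393 -0.2972  0.2063] [-3.1415e+00 -1.0000e-04  4.0000e-04] shift mm [ -1.3   0.8 171.3] turn [-0.0001 -0.0001  0.0004] t 49.3
```

Square bottle is back within 1 mm of its start. Next is the nozzle bottle.

Request:
{"api": "arm_command", "payload": {
  "plan": [
    [[-1,1,20,0,0,0,-1],[-1,1,60,0,0,0,-1],[-1,1,100,0,0,0,-1],[-1,1,140,0,0,0,-1],[-1,1,164,0,0,0,-1],[-1,1,171,0,0,0,-1],[-1,1,171,0,0,0,-1],[-1,1,171,0,0,0,-1]]
  ]
}}

```text
time_s: 50.1
ee_pos: [0.5391, -0.2994, 0.0369]
eef_rot: [3.14, -0.002, 0.0]
force: [0.2, 0.4, 0.8]
grip_width: 0.0941
grip_force: 0.0
```

Request:
{"api": "arm_command", "payload": {
  "plan": [
    [[0,0,0,0,0,0,1],[0,0,0,0,0,0,1],[0,0,0,0,0,0,1],[0,0,0,0,0,0,1],[0,0,0,0,0,0,1],[0,0,0,0,0,0,1],[0,0,0,0,0,0,1],[0,0,0,0,0,0,1],[0,0,0,0,0,0,1],[0,0,0,0,0,0,1],[0,0,0,0,0,0,1]]
  ],
  "squeeze": 30
}}

```text
time_s: 51.2
ee_pos: [0.5382, -0.2993, 0.0351]
eef_rot: [-3.142, 0.0, -0.0]
force: [-0.4, -0.0, 0.8]
grip_width: 0.04
grip_force: 29.9
```

```bash
python3 to.py .5109 -.0497 .036 0
```

```text
at [ 0.5382 -0.2993  0.0351] [-3.1415e+00  0.0000e+00 -2.0000e-04] shift mm [ -27.3 -249.6   -0.9] turn [-0.0001  0.     -0.0002] t 51.2
```

Request:
{"api": "arm_command", "payload": {
  "plan": [
    [[0,0,-8,0,0,0,1],[0,0,-25,0,0,0,1],[0,0,-55,0,0,0,1],[0,0,-80,0,0,0,1],[0,0,-96,0,0,0,1],[-1,-8,-100,0,0,0,1],[-3,-27,-100,0,0,0,1],[-6,-56,-100,0,0,0,1],[-10,-88,-100,0,0,0,1],[-13,-120,-100,0,0,0,1],[-17,-152,-100,0,0,0,1],[-20,-184,-100,0,0,0,1]]
  ]
}}

```text
time_s: 52.4
ee_pos: [0.5173, -0.1135, 0.1345]
eef_rot: [-3.141, 0.001, -0.0]
force: [1.5, -0.2, -1.3]
grip_width: 0.0397
grip_force: 29.9
```

Request:
{"api": "arm_command", "payload": {
  "plan": [
    [[-3,-28,0,0,0,0,1],[-5,-48,0,0,0,0,1],[-7,-61,0,0,0,0,1],[-7,-65,0,0,0,0,1],[-7,-65,3,0,0,0,1],[-7,-65,15,0,0,0,1],[-7,-65,40,0,0,0,1],[-7,-65,65,0,0,0,1],[-7,-65,85,0,0,0,1],[-7,-65,92,0,0,0,1],[-7,-65,92,0,0,0,1],[-7,-65,92,0,0,0,1]]
  ]
}}

```text
time_s: 53.6
ee_pos: [0.5117, -0.0507, 0.0437]
eef_rot: [3.141, -0.001, -0.001]
force: [-0.0, 0.8, -0.1]
grip_width: 0.0393
grip_force: 29.9
```

```bash
python3 to.py .5109 -.0497 .0357 0
```

```text
at [ 0.5117 -0.0507  0.0437] [ 3.1414e+00 -8.0000e-04 -7.0000e-04] shift mm [-0.8 -1.   8. ] turn [ 0.0001 -0.0008 -0.0007] t 53.6
```

Request:
{"api": "arm_command", "payload": {
  "plan": [
    [[-1,-1,3,0,0,0,1],[-1,-1,6,0,0,0,1],[-1,-1,7.5,0,0,0,1],[-1,-1,7.5,0,0,0,1],[-1,-1,7.5,0,0,0,1]]
  ]
}}

```text
time_s: 54.1
ee_pos: [0.5105, -0.0492, 0.036]
eef_rot: [-3.142, -0.001, -0.0]
force: [-1.1, 1.1, 3.3]
grip_width: 0.0394
grip_force: 29.9
```

Request:
{"api": "arm_command", "payload": {
  "plan": [
    [[0,0,0,0,0,0,1],[0,0,0,0,0,0,0.7],[0,0,0,0,0,0,0.4],[0,0,0,0,0,0,0.1],[0,0,0,0,0,0,-0.2],[0,0,0,0,0,0,-0.5],[0,0,0,0,0,0,-0.8],[0,0,0,0,0,0,-1],[0,0,0,0,0,0,-1],[0,0,0,0,0,0,-1],[0,0,0,0,0,0,-1]]
  ]
}}

```text
time_s: 55.2
ee_pos: [0.5102, -0.0493, 0.0356]
eef_rot: [-3.142, 0.0, -0.0]
force: [-0.2, 0.2, 0.1]
grip_width: 0.0926
grip_force: 0.0
```

```bash
python3 to.py .463 -.3005 .207 0
```

```text
at [ 0.5102 -0.0493  0.0356] [-3.1416e+00  0.0000e+00 -2.0000e-04] shift mm [ -47.2  251.2 -171.4] turn [-0.      0.     -0.0002] t 55.2
```

Request:
{"api": "arm_command", "payload": {
  "plan": [
    [[0,0,-20,0,0,0,-1],[0,0,-65,0,0,0,-1],[0,0,-110,0,0,0,-1],[0,0,-155,0,0,0,-1],[-3,15,-171,0,0,0,-1],[-11,60,-171,0,0,0,-1],[-20,105,-171,0,0,0,-1],[-28,150,-171,0,0,0,-1],[-37,195,-171,0,0,0,-1],[-44,232,-171,0,0,0,-1],[-47,249,-171,0,0,0,-1],[-47,251,-171,0,0,0,-1]]
  ]
}}

```text
time_s: 56.4
ee_pos: [0.4627, -0.3015, 0.2063]
eef_rot: [-3.141, 0.0, -0.002]
force: [0.7, 0.9, 0.0]
grip_width: 0.0942
grip_force: 0.0
```

```bash
python3 - <<'E'
from bot import *
im,d,i=snap('side','side11.png'); P=cloud(i,d)
print('noz',fit(P,(.511,-.0494),.02,.03,.09),'hi',fit(P,(.511,-.0494),.02,.065,.095),'drop',fit(P,(.463,-.301),.022,.03,.09))
E
python3 to.py .463 -.3005 .035 0
```

```text
noz (array([ 0.51017997, -0.04956819]), 408, np.float64(0.0009352617646691769)) hi (array([ 0.51010627, -0.04951699]), 212, np.float64(0.0009212945672738973)) drop (array([ 0.4632959 , -0.30096029]), 360, np.float64(0.001384699402022655))
at [ 0.4631 -0.3005  0.2064] [-3.1412e+00  3.0000e-04 -1.3000e-03] shift mm [-1.000e-01  1.000e-01  1.714e+02] turn [-0.0004  0.0003 -0.0013] t 56.45
```

Nozzle bottle is back within 1 mm. Last, the dropper.

Request:
{"api": "arm_command", "payload": {
  "plan": [
    [[0,0,20,0,0,0,-1],[0,0,60,0,0,0,-1],[0,0,100,0,0,0,-1],[0,0,140,0,0,0,-1],[0,0,164,0,0,0,-1],[0,0,171,0,0,0,-1],[0,0,171,0,0,0,-1],[0,0,171,0,0,0,-1]]
  ]
}}

```text
time_s: 57.25
ee_pos: [0.4642, -0.3002, 0.0372]
eef_rot: [3.14, -0.002, 0.001]
force: [-0.1, -0.3, 0.2]
grip_width: 0.0944
grip_force: 0.0
```

Request:
{"api": "arm_command", "payload": {
  "plan": [
    [[0,0,0,0,0,0,1],[0,0,0,0,0,0,1],[0,0,0,0,0,0,1],[0,0,0,0,0,0,1],[0,0,0,0,0,0,1],[0,0,0,0,0,0,1],[0,0,0,0,0,0,1],[0,0,0,0,0,0,1],[0,0,0,0,0,0,1],[0,0,0,0,0,0,1],[0,0,0,0,0,0,1]]
  ],
  "squeeze": 30
}}

```text
time_s: 58.35
ee_pos: [0.4632, -0.3003, 0.0356]
eef_rot: [-3.142, 0.0, -0.0]
force: [-0.2, -0.8, -0.5]
grip_width: 0.0437
grip_force: 30.0
```

```bash
python3 to.py .467 .0153 .036 0
```

```text
at [ 0.4632 -0.3003  0.0356] [-3.1416e+00  1.0000e-04 -2.0000e-04] shift mm [   3.8 -315.6   -0.4] turn [-0.      0.0001 -0.0002] t 58.35
```

Request:
{"api": "arm_command", "payload": {
  "plan": [
    [[0,0,-8,0,0,0,1],[0,0,-25,0,0,0,1],[0,0,-55,0,0,0,1],[0,0,-90,0,0,0,1],[0,0,-120,0,0,0,1],[0,0,-142,0,0,0,1],[0,0,-153,0,0,0,1],[0,-8,-155,0,0,0,1],[0,-27,-155,0,0,0,1],[1,-56,-155,0,0,0,1],[1,-88,-155,0,0,0,1],[2,-120,-155,0,0,0,1]]
  ]
}}

```text
time_s: 59.55
ee_pos: [0.4642, -0.1776, 0.1891]
eef_rot: [-3.14, 0.002, -0.0]
force: [1.0, 0.6, -2.6]
grip_width: 0.0437
grip_force: 30.0
```

Request:
{"api": "arm_command", "payload": {
  "plan": [
    [[0,-30,0,0,0,0,1],[1,-60,0,0,0,0,1],[1,-90,0,0,0,0,1],[1,-120,0,0,0,0,1],[2,-148,0,0,0,0,1],[2,-171,0,0,0,0,1],[2,-187,0,0,0,0,1],[2,-194,0,0,0,0,1],[2,-195,0,0,0,0,1],[2,-195,0,0,0,0,1]]
  ]
}}

```text
time_s: 60.55
ee_pos: [0.4669, 0.0146, 0.1902]
eef_rot: [3.142, 0.001, -0.0]
force: [-0.8, 0.1, -2.5]
grip_width: 0.0436
grip_force: 30.0
```

```bash
python3 to.py .467 .0153 .036 0
```

```text
at [0.4669 0.0146 0.1902] [ 3.1415e+00  7.0000e-04 -0.0000e+00] shift mm [  0.2  -0.7 154.2] turn [ 0.0001  0.0007 -0.    ] t 60.55
```

Request:
{"api": "arm_command", "payload": {
  "plan": [
    [[0,-0.5,10,0,0,0,1],[0,-0.5,35,0,0,0,1],[0,-0.5,65,0,0,0,1],[0,-0.5,95,0,0,0,1],[0,-0.5,122,0,0,0,1],[0,-0.5,140,0,0,0,1],[0,-0.5,147,0,0,0,1],[0,-0.5,150,0,0,0,1],[0,-0.5,150,0,0,0,1],[0,-0.5,150,0,0,0,1]]
  ]
}}

```text
time_s: 61.55
ee_pos: [0.4678, 0.0151, 0.0414]
eef_rot: [3.142, -0.001, -0.0]
force: [-0.5, -0.0, -2.5]
grip_width: 0.0433
grip_force: 30.0
```

```bash
python3 to.py .467 .0153 .0362 0
```

```text
at [0.4678 0.0151 0.0414] [ 3.1415e+00 -1.4000e-03 -3.0000e-04] shift mm [-0.8 -0.2  5.2] turn [ 0.0001 -0.0014 -0.0003] t 61.55
```

Request:
{"api": "arm_command", "payload": {
  "plan": [
    [[-0.5,0,2,0,0,0,1],[-0.5,0,4,0,0,0,1],[-0.5,0,5,0,0,0,1],[-0.5,0,5,0,0,0,1],[-0.5,0,5,0,0,0,1]]
  ]
}}

```text
time_s: 62.05
ee_pos: [0.4672, 0.0152, 0.0365]
eef_rot: [3.142, -0.001, -0.0]
force: [-2.8, -0.2, 9.5]
grip_width: 0.0437
grip_force: 30.0
```

Request:
{"api": "arm_command", "payload": {
  "plan": [
    [[0,0,0,0,0,0,1],[0,0,0,0,0,0,0.7],[0,0,0,0,0,0,0.4],[0,0,0,0,0,0,0.1],[0,0,0,0,0,0,-0.2],[0,0,0,0,0,0,-0.5],[0,0,0,0,0,0,-0.8],[0,0,0,0,0,0,-1],[0,0,0,0,0,0,-1],[0,0,0,0,0,0,-1],[0,0,0,0,0,0,-1],[0,0,0,0,0,0,-1]]
  ]
}}

```text
time_s: 63.25
ee_pos: [0.4667, 0.0152, 0.0356]
eef_rot: [-3.142, 0.0, -0.0]
force: [-0.3, 0.0, 0.1]
grip_width: 0.0943
grip_force: 0.0
```

Request:
{"api": "arm_command", "payload": {
  "plan": [
    [[0,0,-15,0,0,0,-1],[0,0,-55,0,0,0,-1],[0,0,-100,0,0,0,-1],[0,0,-145,0,0,0,-1],[0,0,-175,0,0,0,-1],[-10,15,-185,0,0,0,-1],[-15,60,-185,0,0,0,-1],[-20,105,-185,0,0,0,-1],[-20,150,-185,0,0,0,-1],[-20,180,-185,0,0,0,-1],[-20,190,-185,0,0,0,-1],[-20,190,-185,0,0,0,-1]]
  ]
}}

```text
time_s: 64.45
ee_pos: [0.4466, -0.1754, 0.2204]
eef_rot: [-3.141, 0.0, -0.002]
force: [0.1, 0.3, 0.8]
grip_width: 0.0943
grip_force: 0.0
```

```bash
python3 - <<'E'
from bot import *
im,d,i=snap('side','side12.png'); P=cloud(i,d)
print('noz',fit(P,(.511,-.0494),.02,.03,.09),'drop',fit(P,(.467,.0153),.022,.03,.088),'hi',fit(P,(.467,.0153),.022,.065,.092),'jar',fit(P,(.5413,.309),.022,.014,.028))
q=P.reshape(-1,3);q=q[(np.hypot(*(q[:,:2]-[.532,.061]).T)<.035)&(q[:,2]>.1)&(q[:,2]<.113)];print('sq',cv2.minAreaRect((q[:,:2]*1000).astype(np.float32)))
cv2.imwrite('pics/c12.png',cv2.resize(im,(640,400)));o=ctrl.get_obs();print(o['ee_pos'],o['time_s'])
E
```

```text
noz (array([ 0.51007681, -0.04955286]), 197, np.float64(0.0009615892610227753)) drop (array([0.46657629, 0.01425113]), 500, np.float64(0.0008779995287594426)) hi (array([0.46667103, 0.01398749]), 241, np.float64(0.000913290145960848)) jar (array([0.54165892, 0.30752593]), 155, np.float64(0.0006226168433805519))
sq ((530.4860229492188, 61.77076721191406), (39.1490592956543, 38.53238296508789), 73.5594482421875)
[ 0.4466488  -0.17438048  0.22048284] 64.5
```

View pics/c12.png

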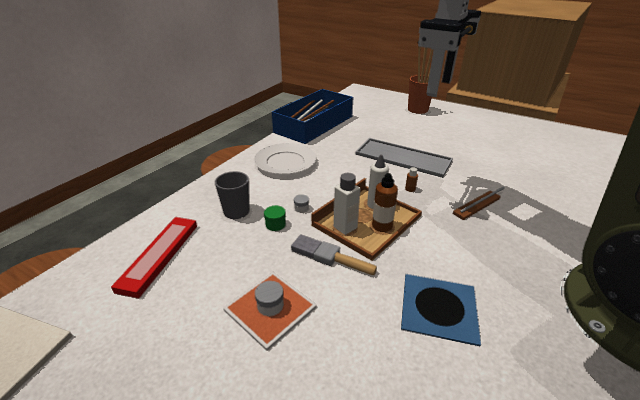

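The jar is on the tile at (270,298) and the three bottles are upright on their spots in the caddy at (347,205), (379,185) and (385,205). The bystanders are where they started and the arm is clear.

```bash
python3 -c "
from h import *
print(ctrl.hand_in())"
```

```text
the job is handed in; nothing more can be done
None
```

The job is handed in, with no verdict shown: the jar stands about 1–2 mm from the tile's centre, all three bottles are upright within about 2 mm of their starting spots in the caddy, and the brush, vial and beaker look undisturbed in the last picture.

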